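# Slide the laundry ticket to the next station and hold a peg open around its edge

## Robot

A 7-joint arm with a two-finger parallel gripper is mounted at the origin on the work surface. World frame = base frame: x ahead of the robot, y to its left, z up, the work surface at z = 0. Lengths are in m, angles in rad, forces in N, time in s.
With the tool pointing down it reaches from about 0.4 to 0.85 m from the base axis. Payload 4.4 kg.
Tool frame: the origin (TCP) lies at the very end of the fingers, on their centre line; the grasp point (between the pads) lies ctrl.pinch_z behind it (ctrl.pinch_z is the distance from the TCP to the grasp point, in m); z points along the fingers, x is the direction in which the jaws open and shut, and the axes are right-handed (so a half turn about z gives the same grasp; the last joint's range is limited). The gripper opens to 94 mm and grips with 3 to 60 N. Pads are 16 mm wide; open, the fingers measure 119 mm over their backs; the gripper's body (75 mm by 177 mm) begins 78 mm behind the grasp point.
Start: joints at [1.264, 0.628, 0.038, 1.517, -0.027, 0.996, -0.02], TCP at [0.155, -0.631, 0.205] pointing down, gripper open.
Joint ranges: [-3.06, 3.06], [-0.37, 2.12], [-1.25, 1.32], [0.18, 2.47], [-1.1, 4.24], [0.23, 1.98], [-2.94, 2.94]. Speed limits (rad/s): [2.57, 2.57, 3.14, 3.14, 3.14, 3.14, 3.14].

## Interface

Orientations are given as a unit quaternion [x, y, z, w].
In Python, from cell import observe, camera, camera_info, ctrl gives the robot as it stands.
- The arm moves only by the tool move_arm, never from a script. Its argument "increments" is a list of rows, each an object with "linear": the shift along the tool's x, y, z in cm, a list of three; "twist": the turn, a rotation vector about the tool's x, y, z in rad, a list of three; "claw": the opening, from 0 (shut) to 1 (fully open). In form: [{"linear": [x, y, z], "twist": [ax, ay, az], "claw": claw}, ...]. A call has 1 to 10 rows; each row is the pose to reach, as a shift and turn from the pose commanded when the call began, along the tool's axes at that moment; what a row does not reach only later rows make up. A row lasts 1/8 s, in which the tool goes at most 62.5 mm and 10.7 degrees, less where a joint would pass 70% of its speed; a pose out of reach is approached as far as the arm can. A call with a gripper value outside its range is refused whole. The fingers move at their own pace and stop on an object; "force" is the grip in N (left out, the last holds). Time passes only in rows, so rows that repeat a pose let the fingers close. It gives the time, the measured TCP pose, the force and the opening at its end, in the units of the state.
- observe(): the state, without advancing time (a new reading comes with each control period).
- camera(name): name is "scene" or "top" or "wrist"; returns the picture (384x512x3 uint8, red, green, blue); there is no depth.
- camera_info(name): a dict with "fov_y" (degrees; the focal length in pixels is half the picture's height over the tangent of half this angle, whatever the lens; pixels are square), "cx", "cy" (the principal point, pixels), "k1" (the pictures are not rectified: a ray, as slopes to the right and down, at radius r is drawn at 1 + k1 r^2 times it, then the intrinsics apply), "R" (3x3) and "t" (3): a world point X has camera coordinates R X + t; the wrist camera has in their place "tool_from_camera" (4x4, takes a point from camera to tool coordinates, whose origin is the TCP and whose axes are the tool frame's). Camera axes: x right, y down, z forward; pixel columns grow to the right and rows downward; lengths in m; the calibration is good to about 2 mm. A picture is of the moment at which its call begins: read the wrist's pose just before it. camera_info takes no time and is no camera call.
- ctrl.close_job(): hands the job in, once; it reports no verdict.
The state is a dict: "time_s": time; "joint_positions": joint angles; "joint_vel": joint speeds; "joint_efforts": joint torques, N m; "position": TCP position; "tcp_rot": TCP orientation; "ft_force": force on the tool from outside, world axes, zero at the start; "ft_torque": the same for the moment, N m; "width": finger opening in m.
Only numpy, scipy, OpenCV 4.12 (cv2) and the standard library are available. Lean on these libraries where they do the work, as an engineer would, in place of code of your own. Each camera call takes 0.05 s, during which the arm holds its last target.

## Task

Push the laundry ticket carrier by its red tab along the rail until it clicks into the next (middle) station notch. Then squeeze the big green spring peg by its levers to take it off the rim of the yellow basket, and hold it upright with its jaws gaping wide around the middle of the ticket's top edge, the edge well inside the mouth and the peg not touching the ticket or carrier. Finish while still holding the peg squeezed open there, with the carrier still in its notch, and leave the bowl, the jar and the cup alone.

Things in the scene. Friction and masses are not known exactly. Their poses are not given: they have to be found in the camera images.
- carrier (a joint): Slide of the grey ticket carrier along the rail's +y, m. 0 = end stop, 0.090 = next (middle) station notch, 0.180 = last station at the far stop; starts within 0 to 0.04. Drag about 0.5 N. Each notch lies between two ridges: the first is felt from 0.072 (5 to 6 N), crest at 0.081; past it a spring plunger pulls the carrier to 0.090 by itself. Leaving it (crest 0.099) again takes about 5 N.
- rail: Fixed aluminium rail base 110 x 360 x 16 mm (x, y, z) on the work surface; origin at the centre of its underside; the carrier slides along its y. Green bars mark the middle and last stations (rail y = 0 and 90 mm, under the ticket's middle when there). Carrier block 50 mm wide, top 44 mm above the work surface.
- ticket_edge (a point): Middle of the top edge of the yellow stiff ticket that stands upright in the carrier (moves with it), 115 mm above the work surface. The ticket is 80 mm wide along y (the sliding direction), 70 mm tall, 3 mm thick along x; z is up.
- push_face (a point): Point on the rear face of the carrier's red push tab (moves with it), 92 mm above the work surface, 10 mm below the tab's top; push here along +y. The tab is 30 mm wide (x), 10 mm thick (y), free for 58 mm below its top; this face lies 67 mm behind the ticket's middle.
- basket: Yellow plastic peg basket, fixed, 140 x 200 x 100 mm (x, y, z), walls 4 mm; origin at the centre of its underside. The big peg is clipped on the wall at its own -x side, rim 100 mm above the work surface.
- peg_grip (a point): Grip point of the big green spring peg (loose, 50 g): midway between its levers, 34 mm above its pivot, 139 mm above the work surface at start. x: squeezing direction, y along the rim, z up. Levers 20 mm wide, leaning out to 56 mm apart outside at their tops (43 mm above pivot); squeezed to the peg's stop they are parallel, 26 mm outside. Takes 8 N; 20 N is safe. The pivot coil rests on the rim.
- peg_mouth (a point): Point between the two jaw lips of the same peg, 40 mm below its pivot, 74 mm below peg_grip (lip ends 45 mm below the pivot). Same axes as peg_grip; the jaws spread along x.
- peg: The same big spring peg as a whole; origin at its pivot, x across the jaws, y along the pivot, z up from jaws to levers.
- peg_jaw (a joint): Swing of each jaw of the peg in rad (both swing alike). About 0 when biting the 4 mm basket rim, -0.04 closed on nothing, 0.30 fully open at the stop (28 to 30 mm free between the lips). A spring closes it.
- bowl: Clear glass bowl, 120 mm across, 55 mm tall, loose; origin at the centre of its underside. To be left alone.
- peg_jar: Wooden clothes peg jar, 88 mm across, about 115 mm tall, loose; origin at the centre of its underside. To be left alone.
- scoop_cup: White plastic measuring cup, 72 mm across, 70 mm tall, loose; origin at the centre of its underside. To be left alone.
Not all that is in view belongs to the job. Leave any brown look-alike of the peg alone. Several things have the shape of the basket; the one meant has the colours described above.

How it is judged:
By the outcome, as a careful person would: the job done as asked, in the order asked, and still so for the second after the job is handed in, while the arm keeps its last pose, push and grip.
It also fails if it takes over 61 s, if anything falls off the work surface, if the arm or the gripper's body presses on something with over 40 N, if the wrist force passes 120 N, or if a joint passes its speed limit or range.

## Working session

There is one attempt and no reset: what is moved stays moved. The work goes in short steps, Python scripts to look and compute and a tool call to move; the robot and the scene stay as the last step left them, time stands still between calls to the robot, and variables do not carry over. Pictures are saved under pics/ and viewed, and the job is handed in when it is done.

Besides the shell and the picture viewer there is one more tool, called after ">>>" as name([rows], argument=value, ...), one row to a line, values as JSON. move_arm: Moves the arm, as the interface text tells. Its arguments: {"type":"object","properties":{"increments":{"type":"array"},"force":{"type":"number"}},"required":["increments"]}

```bash
mkdir -p pics; ls
python3 - <<'E'
from cell import observe, camera, camera_info, ctrl
import cv2, numpy as np
s=observe()
for k,v in s.items(): print(k,np.round(v,4))
print(ctrl.pinch_z)
for n in ["scene","top","wrist"]:
    i=camera_info(n); print(n,i)
    im=camera(n); cv2.imwrite(f"pics/{n}0.png",im[:,:,::-1])
E
```

```text
pics
time_s 0.0
joint_positions [ 1.2642  0.6293  0.0384  1.5183 -0.027   0.9963 -0.02  ]
joint_vel [ 0.0004  0.0005  0.0014 -0.0008 -0.0015  0.0017  0.0013]
joint_efforts [ 1.40000e-03 -5.49730e+01  1.14370e+00 -1.86638e+01 -5.22000e-02
  2.35000e-02  2.00000e-04]
position [ 0.1549 -0.6306  0.2046]
tcp_rot [ 7.869e-01 -6.171e-01 -7.000e-04 -6.000e-04]
ft_force [-0.1654  0.3117  0.6976]
ft_torque [0.0377 0.0125 0.047 ]
width 0.094
0.0188
scene {'fov_y': 55.34577125025281, 'cx': 252.5151028217384, 'cy': 192.45182453910996, 'k1': -0.013514028828973868, 'R': array([[-0.32437248,  0.94589036,  0.00859842],
       [ 0.77092242,  0.26961658, -0.57704897],
       [-0.54814333, -0.18055009, -0.81666428]]), 't': array([ 0.27884383, -0.32104148,  1.30643157])}
top {'fov_y': 53.75842095330636, 'cx': 251.52330789522009, 'cy': 187.02072005534882, 'k1': -0.11992484857963873, 'R': array([[-0.02547031, -0.99960323, -0.01202718],
       [-0.99556684,  0.02645347, -0.09026007],
       [ 0.09054242,  0.00967491, -0.9958456 ]]), 't': array([-0.08558504,  0.5208063 ,  1.12009374])}
wrist {'fov_y': 64.95205936942531, 'cx': 257.93150454940536, 'cy': 190.47188432535205, 'k1': 0.0071318583114176135, 'tool_from_camera': array([[ 9.99999904e-01, -4.37877345e-04, -1.21916113e-05,
         1.62873915e-04],
       [ 4.26181547e-04,  9.66101841e-01,  2.58160902e-01,
        -7.44185954e-02],
       [-1.01264472e-04, -2.58160883e-01,  9.66101935e-01,
        -1.79566188e-01],
       [ 0.00000000e+00,  0.00000000e+00,  0.00000000e+00,
         1.00000000e+00]])}
```

View pics/scene0.png

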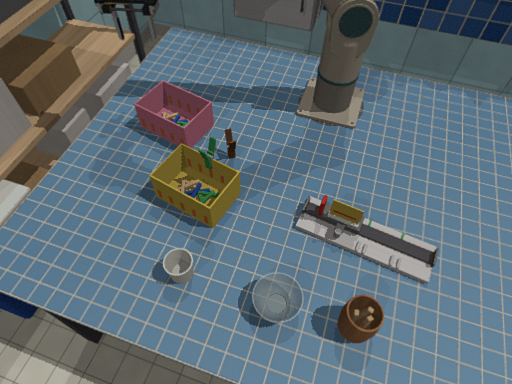

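View pics/top0.png

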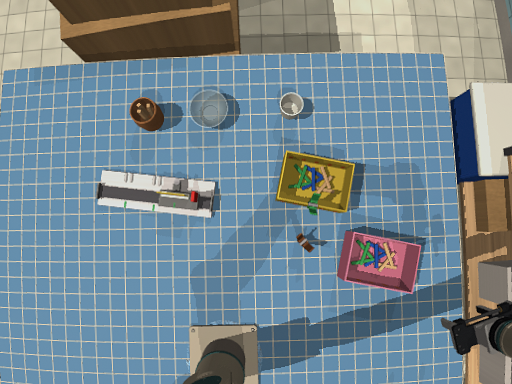

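View pics/wrist0.png

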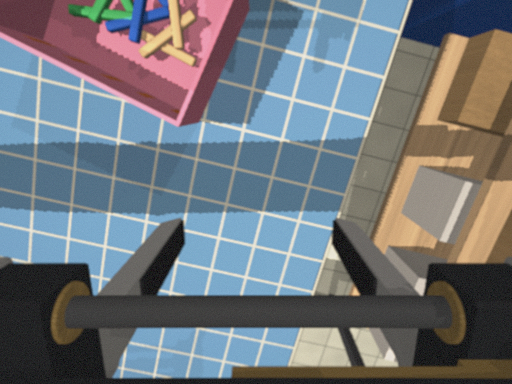

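The top view shows the rail at (155,193) with the red tab at about (193,197), the yellow basket at (315,182), the green peg at (314,204) on its near rim, a brown look-alike at (306,242), and a pink basket at (380,260). I'll write helpers and zoom in.

```bash
cat > h.py <<'E'
import numpy as np, cv2
from scipy.spatial.transform import Rotation as Ro
def cam(info, state=None):
    f=192/np.tan(np.radians(info['fov_y'])/2)
    if 'R' in info: R=np.array(info['R']);t=np.array(info['t'])
    else:
        T=np.array(info['tool_from_camera']);Rw=Ro.from_quat(state['tcp_rot']).as_matrix();p=np.array(state['position'])
        A=Rw@T[:3,:3]; o=Rw@T[:3,3]+p; R=A.T; t=-A.T@o
    return dict(f=f,cx=info['cx'],cy=info['cy'],k=info['k1'],R=R,t=t)
def proj(c,X):
    X=np.atleast_2d(X)@c['R'].T+c['t']; s=X[:,:2]/X[:,2:]; r2=(s**2).sum(1,keepdims=True)
    return s*(1+c['k']*r2)*c['f']+[c['cx'],c['cy']]
def ray(c,uv):
    d=(np.array(uv,float)-[c['cx'],c['cy']])/c['f']; s=d.copy()
    for _ in range(20): s=d/(1+c['k']*(s@s))
    v=c['R'].T@np.array([s[0],s[1],1.]); o=-c['R'].T@c['t']; return o,v/np.linalg.norm(v)
def onz(c,uv,z):
    o,v=ray(c,uv); return o+v*(z-o[2])/v[2]
def tri(obs):
    A=np.zeros((3,3));b=np.zeros(3);L=[]
    for c,uv in obs:
        o,v=ray(c,uv);P=np.eye(3)-np.outer(v,v);A+=P;b+=P@o;L.append((o,P))
    X=np.linalg.solve(A,b); return X,[np.linalg.norm(P@(X-o)) for o,P in L]
E
python3 - <<'E'
import cv2
a=cv2.imread('pics/top0.png');b=cv2.imread('pics/scene0.png')
def z(im,x0,y0,w,h,n): cv2.imwrite(n,cv2.resize(im[y0:y0+h,x0:x0+w],None,fx=6,fy=6,interpolation=cv2.INTER_CUBIC))
z(a,90,160,130,70,'pics/t_rail.png');z(a,270,145,100,110,'pics/t_peg.png')
z(b,290,185,130,90,'pics/s_rail.png');z(b,145,120,110,100,'pics/s_peg.png')
E
```

```text
(no output)
```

View pics/t_rail.png

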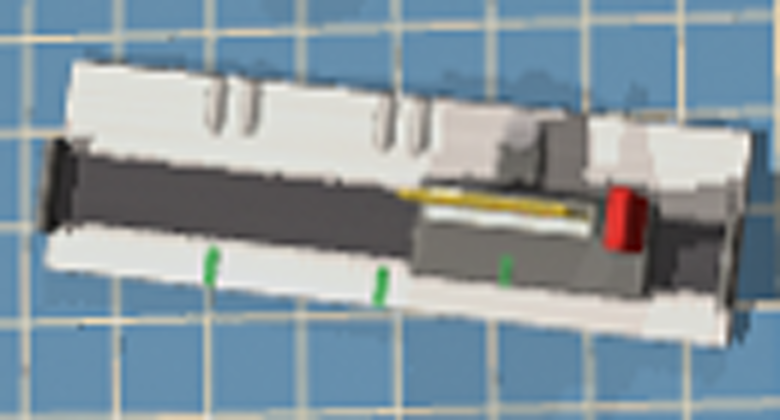

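View pics/t_peg.png

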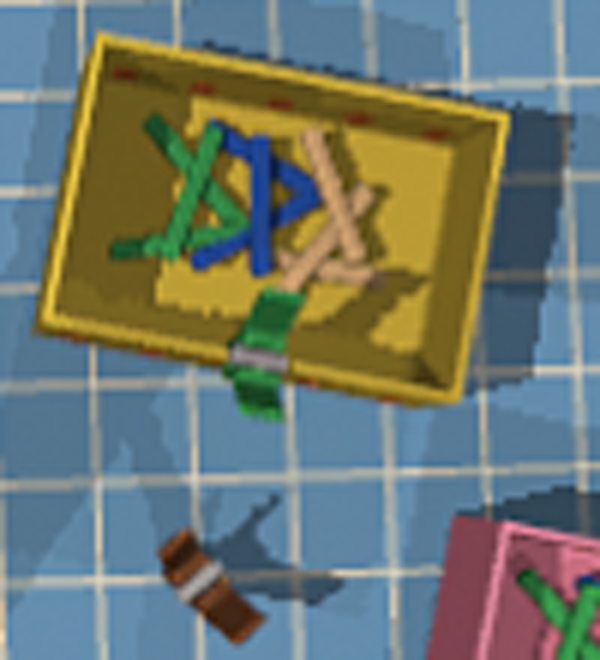

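View pics/s_rail.png

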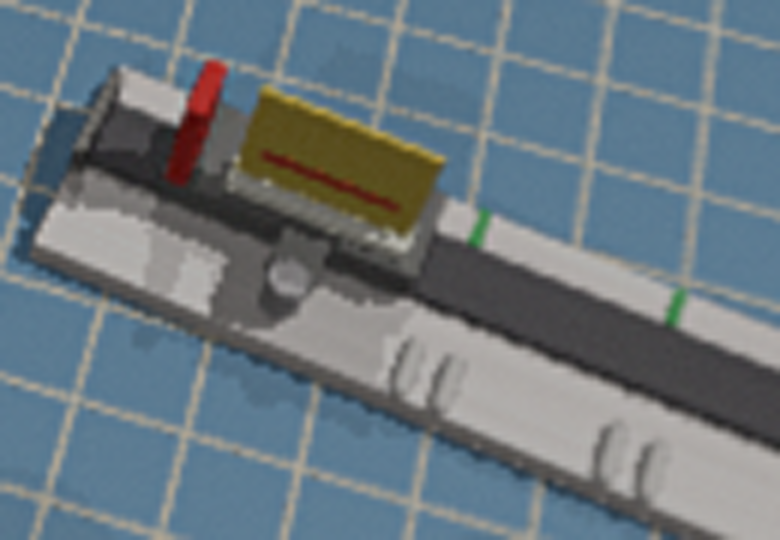

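View pics/s_peg.png

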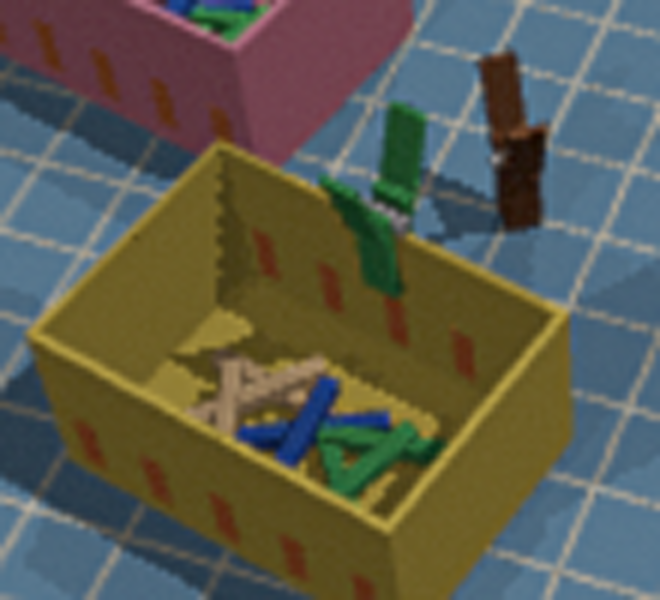

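Run:
```python
from h import *
from cell import camera_info
T=cam(camera_info('top'));S=cam(camera_info('scene'))
tr=lambda U,V:((U+.5)/6-.5+90,(V+.5)/6-.5+160)
tp=lambda U,V:((U+.5)/6-.5+270,(V+.5)/6-.5+145)
sr=lambda U,V:((U+.5)/6-.5+290,(V+.5)/6-.5+185)
sp=lambda U,V:((U+.5)/6-.5+145,(V+.5)/6-.5+120)
def show(n,a,b):
    X,e=tri([(T,a),(S,b)]);print(n,X.round(4),np.round(e,4))
show('bar mid',tr(381,286),sr(481,228));show('bar last',tr(211,267),sr(677,306))
show('ticket far',tr(400,192),sr(443,160));show('ticket near',tr(588,213),sr(262,88))
show('tab top',tr(626,200),sr(209,90))
for q in [(73,62),(750,130),(727,345),(45,265)]: print('rail corner',onz(T,tr(*q),.016).round(4))
print('bar mid z', onz(T,tr(381,286),.016).round(4),onz(S,sr(481,228),.016).round(4))
show('coil',tp(260,355),sp(400,212))
for n,a,b in [('c1',(102,36),(389,524)),('c2',(508,117),(32,332)),('c3',(455,402),(221,145)),('c4',(40,330),(566,316))]:
    show('bask '+n,tp(*a),sp(*b));print(onz(T,tp(*a),.1).round(4))
show('lever in',tp(285,300),sp(340,183));show('lever out',tp(262,412),sp(406,105))
```

```text
bar mid [0.4649 0.2035 0.0168] [0.0003 0.0003]
bar last [0.4766 0.2927 0.0169] [0.0004 0.0004]
ticket far [0.5043 0.1674 0.1149] [0.0002 0.0002]
ticket near [0.4918 0.0845 0.1105] [0.0052 0.0052]
tab top [0.4978 0.0652 0.1079] [0.0034 0.0034]
rail corner [0.5851 0.3677 0.016 ]
rail corner [0.5397 0.0131 0.016 ]
rail corner [0.431  0.0266 0.016 ]
rail corner [0.4796 0.3816 0.016 ]
bar mid z [0.465  0.2034 0.016 ] [0.4642 0.204  0.016 ]
coil [ 0.4577 -0.2645  0.1124] [0.0048 0.0048]
bask c1 [ 0.6118 -0.2013  0.1039] [0.0005 0.0005]
[ 0.6127 -0.2021  0.1   ]
bask c2 [ 0.5687 -0.3928  0.1017] [0.0006 0.0006]
[ 0.5692 -0.3939  0.1   ]
bask c3 [ 0.4352 -0.3625  0.0985] [0.0002 0.0002]
[ 0.4351 -0.362   0.1   ]
bask c4 [ 0.475  -0.1702  0.0941] [0.0017 0.0017]
[ 0.4742 -0.1683  0.1   ]
lever in [ 0.4815 -0.2747  0.1528] [0.0004 0.0004]
lever out [ 0.4322 -0.2625  0.1575] [0.0004 0.0004]
```

```bash
cat >> h.py <<'E'
def rel(state,pos,yaw):
    """yaw deg = world angle of tool x, tool z down; returns linear cm, twist rad"""
    R0=Ro.from_quat(state['tcp_rot']);p=np.array(state['position'])
    y=np.radians(yaw);Rt=Ro.from_matrix(np.array([[np.cos(y),np.sin(y),0],[np.sin(y),-np.cos(y),0],[0,0,-1.]]))
    return (R0.inv().apply(np.array(pos)-p)*100).round(2),(R0.inv()*Rt).as_rotvec().round(3)
E
python3 - <<'E'
from h import *
from cell import observe,camera_info
s=observe()
print(rel(s,[.445,-.30,.27],-11.5))
T=cam(camera_info('top'));S=cam(camera_info('scene'))
tp=lambda U,V:((U+.5)/6-.5+270,(V+.5)/6-.5+145)
sp=lambda U,V:((U+.5)/6-.5+145,(V+.5)/6-.5+120)
print('brown top',tri([(T,tp(245,625)),(S,sp(498,60))]),tri([(T,tp(180,550)),(S,sp(535,130))]))
E
```

```text
(array([-25.21, -36.06,  -6.49]), array([-1.000e-03,  1.000e-03, -1.129e+00]))
brown top (array([ 0.33399756, -0.26007491,  0.09394768]), [np.float64(0.000187502303928192), np.float64(0.00018750230392820133)]) (array([ 0.36905714, -0.22939909,  0.08980935]), [np.float64(0.002118013563775312), np.float64(0.0021180135637751778)])
```

>>> move_arm([
  {"linear": [-2,-3,-3],"twist": [0,0,-0.1],"claw": 1},
  {"linear": [-6,-8,-6.5],"twist": [0,0,-0.28],"claw": 1},
  {"linear": [-10,-13,-6.5],"twist": [0,0,-0.46],"claw": 1},
  {"linear": [-14,-19,-6.5],"twist": [0,0,-0.64],"claw": 1},
  {"linear": [-18,-25,-6.5],"twist": [0,0,-0.82],"claw": 1},
  {"linear": [-22,-31,-6.5],"twist": [0,0,-1.0],"claw": 1},
  {"linear": [-24.5,-35,-6.5],"twist": [0,0,-1.1],"claw": 1},
  {"linear": [-25.2,-36,-6.5],"twist": [0,0,-1.13],"claw": 1},
  {"linear": [-25.2,-36,-6.5],"twist": [0,0,-1.13],"claw": 1},
])

```text
time_s: 1.27
position: [0.4467, -0.2976, 0.2704]
tcp_rot: [0.995, -0.097, 0.0, -0.001]
ft_force: [-0.1, 0.1, -0.0]
width: 0.0939
```

Run:
```python
from h import *
from cell import observe,camera,camera_info
import json
s=observe();im=camera('wrist');cv2.imwrite('pics/w1.png',im[:,:,::-1])
s={k:np.array(v).tolist() for k,v in s.items()};json.dump(s,open('w1.json','w'))
print(s['time_s'],np.round(s['position'],4),np.round(s['tcp_rot'],4),np.round(s['ft_force'],2),np.round(s['joint_positions'],3),np.abs(s['joint_vel']).max())
print(rel(s,[.445,-.23,.27],-11.5))
```

```text
1.275 [ 0.4467 -0.2976  0.2704] [ 9.953e-01 -9.670e-02  4.000e-04 -8.000e-04] [-0.11  0.11 -0.05] [ 0.762  0.408 -0.323  1.741  0.147  1.016  0.192] 0.06660777474008159
(array([-1.47, -6.6 ,  0.05]), array([-0.002, -0.001,  0.007]))
```

View pics/w1.png

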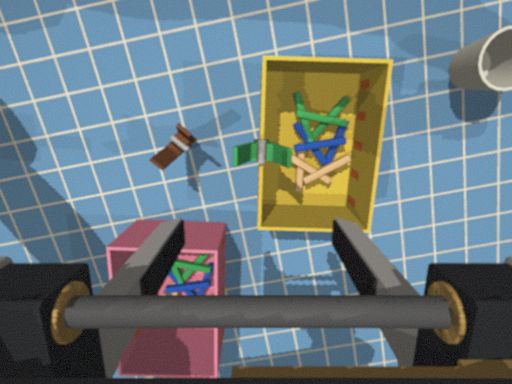

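The wrist view shows the green peg's coil at about (262,152), its levers at (243,153) and (283,153). Next, a second viewpoint 7 cm on.

>>> move_arm([
  {"linear": [-0.7,-3.5,0],"twist": [0,0,0],"claw": 1},
  {"linear": [-1.4,-7,0],"twist": [0,0,0],"claw": 1},
  {"linear": [-1.4,-7,0],"twist": [0,0,0],"claw": 1},
])

```text
time_s: 1.7
position: [0.4438, -0.2283, 0.2706]
tcp_rot: [0.995, -0.099, -0.0, -0.0]
ft_force: [-0.2, -0.6, 0.4]
width: 0.0944
```

Run:
```python
from h import *
from cell import observe,camera,camera_info
import json
s=observe();im=camera('wrist');cv2.imwrite('pics/w2.png',im[:,:,::-1])
s={k:np.array(v).tolist() for k,v in s.items()};json.dump(s,open('w2.json','w'))
print(s['time_s'],np.round(s['position'],4),np.abs(s['joint_vel']).max())
a=cv2.imread('pics/w1.png')[120:190,220:320];b=cv2.imread('pics/w2.png')[170:240,210:310]
cv2.imwrite('pics/wz.png',np.hstack([cv2.resize(x,None,fx=4,fy=4,interpolation=cv2.INTER_CUBIC) for x in (a,b)]))
```

```text
1.7 [ 0.4438 -0.2283  0.2706] 0.046048772368175776
```

View pics/wz.png

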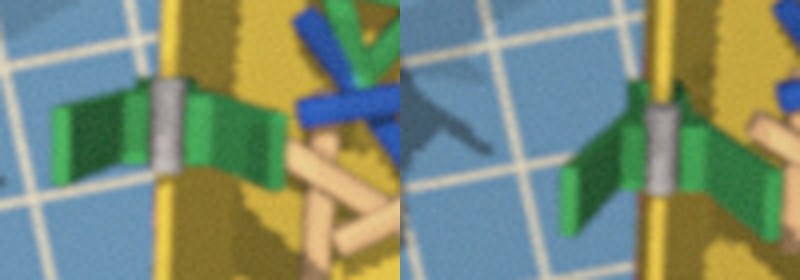

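View pics/w2.png

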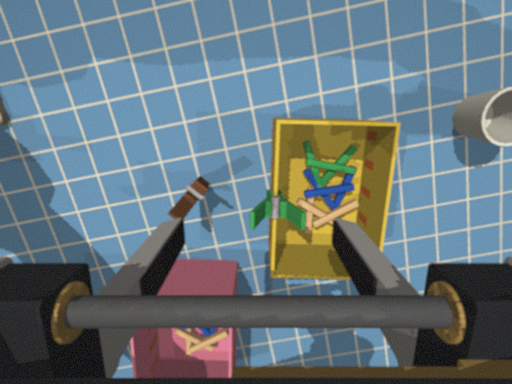

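Run:
```python
from h import *
from cell import camera_info
import json
i=camera_info('wrist');A=cam(i,json.load(open('w1.json')));B=cam(i,json.load(open('w2.json')))
a=lambda p:((p[0]+.5)/4-.5+220,(p[1]+.5)/4-.5+120)
b=lambda p:((p[0]+.5)/4-.5+210,(p[1]+.5)/4-.5+170)
R={}
for n,p,q in [('Lu',(56,106),(163,166)),('Ll',(52,185),(161,237)),('Ru',(288,113),(384,172)),('Rl',(285,189),(380,241)),('Cu',(168,78),(260,104)),('Cl',(167,174),(261,195))]:
    X,e=tri([(A,a(p)),(B,b(q))]);R[n]=X;print(n,X.round(4),np.round(e,4))
L=(R['Lu']+R['Ll'])/2;Rr=(R['Ru']+R['Rl'])/2;print('mid',(L+Rr)/2,'width',np.linalg.norm(L-Rr),'ang x',np.degrees(np.arctan2(*(Rr-L)[1::-1])))
for n in ('u','l'): print(R['R'+n]-R['L'+n])
print('len',np.linalg.norm(R['Lu']-R['Ll']),np.linalg.norm(R['Ru']-R['Rl']))
# same at fixed z .148
for z in (.148,):
  for c,f,P in ((A,a,[(56,106),(52,185),(288,113),(285,189)]),(B,b,[(163,166),(161,237),(384,172),(380,241)])):
    Q=np.array([onz(c,f(p),z) for p in P]);print('mid',Q.mean(0).round(4),'w',np.linalg.norm(Q[:2].mean(0)-Q[2:].mean(0)).round(4),np.degrees(np.arctan2(*(Q[2:].mean(0)-Q[:2].mean(0))[1::-1])).round(2))
# rim line angle from coil & basket rim: pixels in w1, w2
for c,P in ((A,[(266,57),(392,61),(372,230),(260,228)]),(B,[(274,119),(400,123),(383,277),(270,276)])):
    Q=np.array([onz(c,p,.1) for p in P]);print(Q.round(4).tolist(),np.degrees(np.arctan2(*(Q[0]-Q[3])[:2])))
```

```text
Lu [ 0.4305 -0.2533  0.1526] [0.0002 0.0002]
Ll [ 0.4258 -0.2721  0.1538] [0.0001 0.0001]
Ru [ 0.4862 -0.2658  0.1539] [0. 0.]
Rl [ 0.4821 -0.284   0.1551] [0.0001 0.0001]
Cu [ 0.4584 -0.2566  0.1018] [0.0004 0.0004]
Cl [ 0.4532 -0.2826  0.1088] [0.0001 0.0001]
mid [ 0.45613917 -0.26883295  0.15386554] width 0.057373222000059475 ang x -12.291587452166855
[ 0.05570409 -0.01249206  0.00131773]
[ 0.05638385 -0.01192982  0.0012535 ]
len 0.01940683171185761 0.018700512077558115
mid [ 0.4562 -0.2697  0.148 ] w 0.0585 -12.49
mid [ 0.4561 -0.2711  0.148 ] w 0.0586 -12.77
[[0.4799, -0.1721, 0.1], [0.612, -0.2023, 0.1], [0.572, -0.3931, 0.1], [0.436, -0.3636, 0.1]] 12.901702292126854
[[0.4738, -0.1686, 0.1], [0.6127, -0.2012, 0.1], [0.5757, -0.3929, 0.1], [0.4321, -0.3627, 0.1]] 12.126001820359374
```

Run:
```python
from h import *
from cell import observe
s=observe()
print(rel(s,[.483,.01,.24],-7.4))
```

```text
(array([ -0.96, -24.33,   3.03]), array([ 0.001,  0.   , -0.072]))
```

>>> move_arm([
  {"linear": [0,-4,0],"twist": [0,0,-0.03],"claw": 0.5},
  {"linear": [-0.5,-10,0],"twist": [0,0,-0.07],"claw": 0},
  {"linear": [-0.9,-16,1],"twist": [0,0,-0.07],"claw": 0},
  {"linear": [-0.9,-21,2],"twist": [0,0,-0.07],"claw": 0},
  {"linear": [-0.9,-24,3],"twist": [0,0,-0.07],"claw": 0},
  {"linear": [-0.9,-24.3,3],"twist": [0,0,-0.07],"claw": 0},
  {"linear": [-0.9,-24.3,3],"twist": [0,0,-0.07],"claw": 0},
], force=20)

```text
time_s: 2.62
position: [0.4844, 0.0082, 0.2405]
tcp_rot: [0.998, -0.066, -0.0, 0.001]
ft_force: [0.1, -0.6, 0.4]
width: 0.0274
```

Run:
```python
from h import *
from cell import observe,camera,camera_info
import json
s=observe();im=camera('wrist');cv2.imwrite('pics/w3.png',im[:,:,::-1])
s={k:np.array(v).tolist() for k,v in s.items()};json.dump(s,open('w3.json','w'))
print(s['time_s'],np.round(s['position'],4),np.abs(s['joint_vel']).max(),s['width'])
```

```text
2.625 [0.4844 0.0082 0.2405] 0.01577668141237328 0.027365584183192068
```

View pics/w3.png

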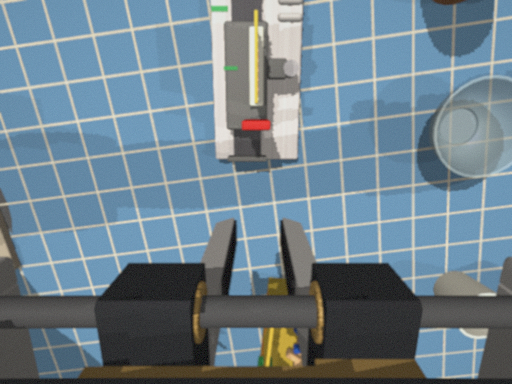

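The wrist view shows the tab at (256,125), the ticket's top edge along u≈257 and the rail end at v≈158. I'll measure these.

Run:
```python
import cv2
a=cv2.imread('pics/w3.png')[0:165,200:310]
cv2.imwrite('pics/w3z.png',cv2.resize(a,None,fx=3.6,fy=3.6,interpolation=cv2.INTER_CUBIC))
hsv=cv2.cvtColor(cv2.imread('pics/w3.png'),cv2.COLOR_BGR2HSV)
m=cv2.inRange(hsv,(0,170,120),(6,255,255))|cv2.inRange(hsv,(174,170,120),(180,255,255))
import numpy as np
v,u=np.nonzero(m[100:140,230:290]);print(u.min()+230,u.max()+230,v.min()+100,v.max()+100)
m=cv2.inRange(hsv,(20,150,140),(35,255,255))[0:120,240:280]
v,u=np.nonzero(m);print(u.min()+240,u.max()+240,v.min(),v.max())
for r in range(v.min(),v.max(),8): q=u[v==r];print(r,q.min()+240,q.max()+240)
```

```text
242 269 120 129
255 256 11 101
11 255 256
19 255 256Traceback (most recent call last):
  File "<stdin>", line 10, in <module>
    return umr_minimum(a, axis, None, out, keepdims, initial, where)
ValueError: zero-size array to reduction operation minimum which has no identity
```

View pics/w3z.png

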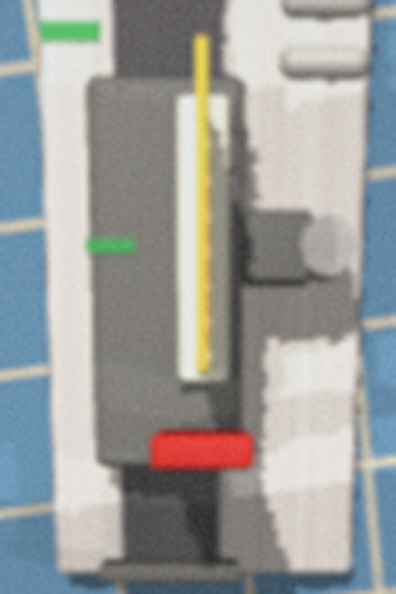

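Run:
```python
from h import *
from cell import camera_info,observe
import json
s=json.load(open('w3.json'))
c=cam(camera_info('wrist'),s);T=cam(camera_info('top'));S=cam(camera_info('scene'))
f=lambda U,V:((U+.5)/3.6-.5+200,(V+.5)/3.6-.5)
tr=lambda p:((p[0]+.5)/6-.5+90,(p[1]+.5)/6-.5+160)
sr=lambda p:((p[0]+.5)/6-.5+290,(p[1]+.5)/6-.5+185)
for n,w,t,q in [('tick far',(202,34),(400,192),(443,160)),('tick near',(203,373),(588,213),(262,88)),('bar mid',(71,31),(381,286),(481,228))]:
    X,e=tri([(c,f(*w)),(T,tr(t)),(S,sr(q))]);print(n,X.round(4),np.round(e,4))
a=onz(c,f(202,34),.115);b=onz(c,f(203,373),.115);print('ticket',a,b,np.linalg.norm(a-b),(a+b)/2,np.degrees(np.arctan2(*(a-b)[:2])))
m=onz(c,f(71,31),.016);print('bar',m)
l=onz(c,f(152,450),.102);r=onz(c,f(252,450),.102);print('tab',l,r,np.linalg.norm(l-r),'rear',onz(c,f(202,468),.102),'front',onz(c,f(202,432),.102))
d=np.array([np.sin(np.radians(7.4)),np.cos(np.radians(7.4))]);print('ticket rel bar along', ((a+b)/2-m)[:2]@d, ((a+b)/2-m)[:2]@[d[1],-d[0]])
print('pos along of rear tab from ticket mid',(onz(c,f(202,468),.102)-(a+b)/2)[:2]@d)
```

```text
tick far [0.504  0.1679 0.1148] [0.0011 0.0008 0.0003]
tick near [0.4921 0.0858 0.1103] [0.0027 0.0064 0.004 ]
bar mid [0.4644 0.2036 0.0163] [0.0006 0.0006 0.0003]
ticket [0.50354841 0.16884597 0.115     ] [0.4928598 0.0883382 0.115    ] 0.08121419929825918 [0.49820411 0.12859209 0.115     ] 7.562639570947137
bar [0.46383315 0.20354129 0.016     ]
tab [0.47549145 0.0695679  0.102     ] [0.50386454 0.0657616  0.102     ] 0.028627258825928897 rear [0.48899595 0.06265348 0.102     ] front [0.49035468 0.07263528 0.102     ]
ticket rel bar along -0.06989813627722484 0.0437378173980593
pos along of rear tab from ticket mid -0.06657538405792122
```

Run:
```python
from h import *
from cell import observe
s=observe();print(s['width'])
print(rel(s,[.4835,.02,.082],-7.5))
```

```text
0.02357829683570884
(array([-0.25, -1.2 , 15.86]), array([ 0.001, -0.   , -0.003]))
```

>>> move_arm([
  {"linear": [-0.1,-0.3,3],"twist": [0,0,0],"claw": 0},
  {"linear": [-0.2,-0.8,8],"twist": [0,0,0],"claw": 0},
  {"linear": [-0.25,-1.2,13],"twist": [0,0,0],"claw": 0},
  {"linear": [-0.25,-1.2,15.8],"twist": [0,0,0],"claw": 0},
  {"linear": [-0.25,-1.2,15.8],"twist": [0,0,0],"claw": 0},
  {"linear": [-0.25,-1.2,15.8],"twist": [0,0,0],"claw": 0},
])

```text
time_s: 3.42
position: [0.4843, 0.0219, 0.0836]
tcp_rot: [0.998, -0.066, 0.001, 0.0]
ft_force: [-0.0, -0.1, -0.4]
width: 0.0005
```

Run:
```python
from h import *
from cell import observe,camera
s=observe();print(s['width'],s['position'].round(4) if hasattr(s['position'],'round') else s['position'])
im=camera('wrist');cv2.imwrite('pics/w4.png',im[:,:,::-1])
d=np.array([.1305,.9914,0])
for w in (.035,.0,-.008): print(w,rel(s,list(np.array([.489,.0625,.082])+d*(-w)),-7.5))
```

```text
0.0005433103117020126 [0.4843 0.0219 0.0836]
0.035 (array([-0.06, -0.59,  0.16]), array([ 0.   , -0.002, -0.001]))
0.0 (array([-0.07, -4.09,  0.16]), array([ 0.   , -0.002, -0.001]))
-0.008 (array([-0.07, -4.89,  0.16]), array([ 0.   , -0.002, -0.001]))
```

View pics/w4.png

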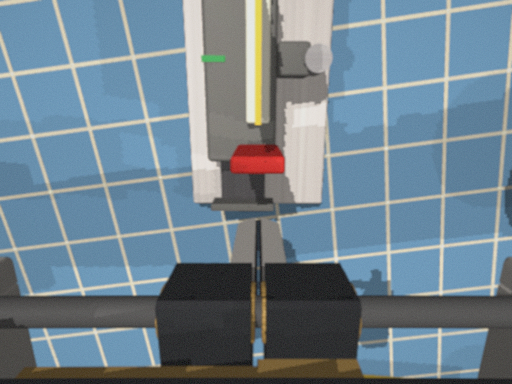

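The fingers are closed and lined up behind the tab at (258,160). Next I make contact and push slowly.

>>> move_arm([
  {"linear": [-0.07,-1.5,0.1],"twist": [0,0,0],"claw": 0},
  {"linear": [-0.07,-2.6,0.1],"twist": [0,0,0],"claw": 0},
  {"linear": [-0.07,-3.2,0.1],"twist": [0,0,0],"claw": 0},
  {"linear": [-0.07,-3.8,0.1],"twist": [0,0,0],"claw": 0},
  {"linear": [-0.07,-4.6,0.1],"twist": [0,0,0],"claw": 0},
  {"linear": [-0.07,-5.4,0.1],"twist": [0,0,0],"claw": 0},
  {"linear": [-0.07,-6.2,0.1],"twist": [0,0,0],"claw": 0},
  {"linear": [-0.07,-7,0.1],"twist": [0,0,0],"claw": 0},
  {"linear": [-0.07,-7.5,0.1],"twist": [0,0,0],"claw": 0},
  {"linear": [-0.07,-7.5,0.1],"twist": [0,0,0],"claw": 0},
])

```text
time_s: 4.72
position: [0.4922, 0.0981, 0.0814]
tcp_rot: [0.998, -0.064, -0.0, -0.0]
ft_force: [0.5, -0.2, -0.4]
width: 0.0004
```

```bash
cat > look.py <<'E'
from h import *
from cell import observe,camera,camera_info
import json,sys
n=sys.argv[1]
s=observe()
s={k:np.array(v).tolist() for k,v in s.items()};json.dump(s,open(n+'.json','w'))
for c in sys.argv[2:]:
    im=camera(c);cv2.imwrite(f'pics/{n}_{c}.png',im[:,:,::-1])
print(s['time_s'],np.round(s['position'],4),np.round(s['tcp_rot'],4),'F',np.round(s['ft_force'],2),'w',round(s['width'],4))
E
python3 look.py p1 wrist top
```

```text
4.725 [0.4922 0.0981 0.0814] [ 9.979e-01 -6.450e-02 -1.000e-04 -2.000e-04] F [ 0.51 -0.2  -0.35] w 0.0004
```

View pics/p1_wrist.png

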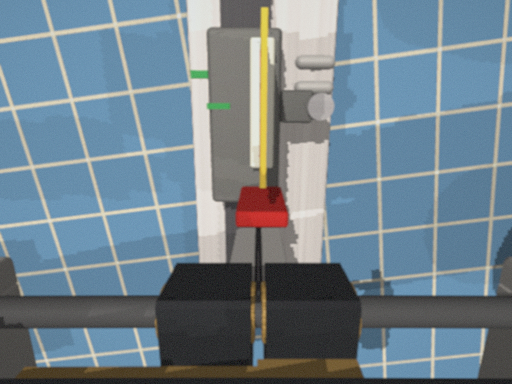

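```bash
cat > meas.py <<'E'
from h import *
from cell import camera_info
import json,sys
n=sys.argv[1]
im=cv2.imread(f'pics/{n}_wrist.png');hsv=cv2.cvtColor(im,cv2.COLOR_BGR2HSV)
c=cam(camera_info('wrist'),json.load(open(n+'.json')))
d=np.array([.1305,.9914])
m=cv2.inRange(hsv,(50,100,80),(80,255,255));k,_,st,ce=cv2.connectedComponentsWithStats(m)
pts=[(st[i],ce[i]) for i in range(1,k) if st[i][4]>40]
for a,b in pts: print(a.tolist(),b.round(1), 's@.016',((onz(c,b,.016)[:2]-[.464,.2036])@d).round(4),'s@.044',((onz(c,b,.044)[:2]-[.464,.2036])@d).round(4))
E
python3 meas.py p1
```

```text
[191, 71, 17, 7, 115] [199.  74.] s@.016 -0.0001 s@.044 -0.0031
[208, 103, 22, 6, 116] [218.4 105.8] s@.016 -0.0234 s@.044 -0.0237
```

>>> move_arm([
  {"linear": [0,-0.4,0],"twist": [0,0,0],"claw": 0},
  {"linear": [0,-0.7,0],"twist": [0,0,0],"claw": 0},
  {"linear": [0,-1.0,0],"twist": [0,0,0],"claw": 0},
  {"linear": [0,-1.3,0],"twist": [0,0,0],"claw": 0},
  {"linear": [0,-1.5,0],"twist": [0,0,0],"claw": 0},
  {"linear": [0,-1.7,0],"twist": [0,0,0],"claw": 0},
  {"linear": [0,-1.8,0],"twist": [0,0,0],"claw": 0},
  {"linear": [0,-1.8,0],"twist": [0,0,0],"claw": 0},
])

```text
time_s: 5.82
position: [0.4931, 0.1059, 0.0815]
tcp_rot: [0.998, -0.068, -0.002, 0.006]
ft_force: [-1.1, -17.6, 9.4]
width: 0.0006
```

```bash
python3 look.py p2 wrist; python3 meas.py p2
```

```text
5.825 [0.4931 0.1059 0.0815] [ 0.9977 -0.0678 -0.0021  0.0064] F [ -1.15 -17.59   9.44] w 0.0006
[191, 81, 17, 7, 115] [199.  84.] s@.016 -0.0001 s@.044 -0.002
[207, 104, 22, 6, 111] [218.  106.9] s@.016 -0.017 s@.044 -0.0169
```

View pics/p2_wrist.png

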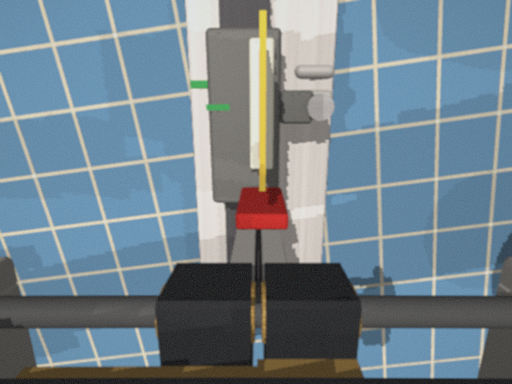

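Carrier is at about 0.073, but the force is 17.6 N, which is more than the ridge should give. I'll check with the scene camera for any other contact.

```bash
python3 look.py p3 scene top
python3 - <<'E'
import cv2
a=cv2.imread('pics/p3_scene.png')[60:290,220:460];cv2.imwrite('pics/p3s.png',cv2.resize(a,None,fx=2.5,fy=2.5,interpolation=cv2.INTER_CUBIC))
import json;print(json.load(open('p3.json'))['ft_torque'])
E
```

```text
5.875 [0.4931 0.1058 0.0815] [ 0.9977 -0.0679 -0.002   0.0064] F [ -0.43 -17.82   9.4 ] w 0.0006
[-4.095240198685361, 0.18990369930313197, -0.00923014917347987]
```

View pics/p3s.png

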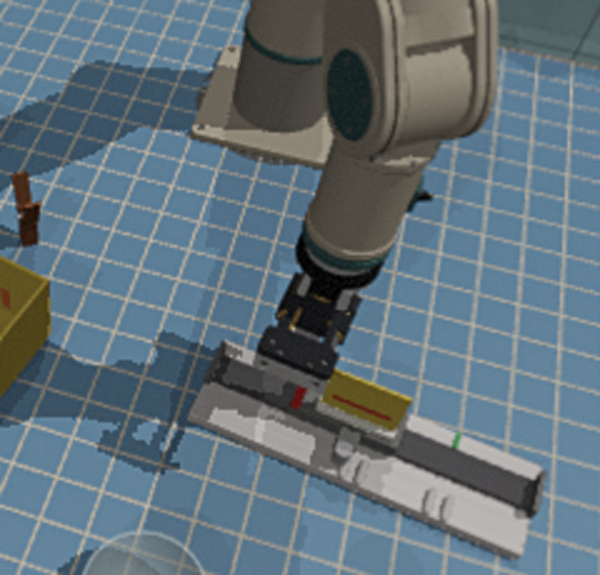

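View pics/p3_top.png

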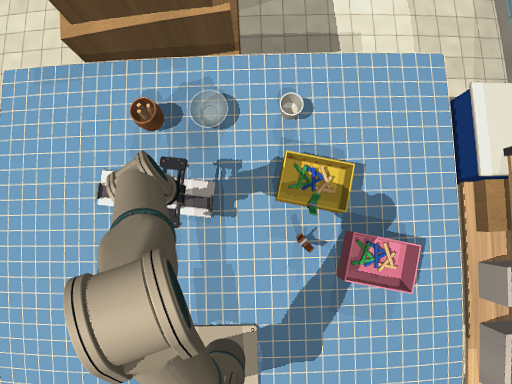

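>>> move_arm([
  {"linear": [0,0,0],"twist": [0,0,0],"claw": 0},
  {"linear": [0,-0.1,0],"twist": [0,0,0],"claw": 0},
  {"linear": [0,-0.2,0],"twist": [0,0,0],"claw": 0},
  {"linear": [0,-0.2,0],"twist": [0,0,0],"claw": 0},
])

```text
time_s: 6.48
position: [0.4931, 0.106, 0.0815]
tcp_rot: [0.998, -0.068, -0.002, 0.008]
ft_force: [-1.1, -21.3, 11.1]
width: 0.0006
```

```bash
python3 look.py p4 wrist; python3 meas.py p4
python3 - <<'E'
import cv2,numpy as np
a=cv2.imread('pics/p1_wrist.png')[20:260,180:350];b=cv2.imread('pics/p4_wrist.png')[20:260,180:350]
cv2.imwrite('pics/p4z.png',cv2.resize(np.hstack([a,b]),None,fx=2.3,fy=2.3,interpolation=cv2.INTER_CUBIC))
E
```

```text
6.475 [0.4931 0.106  0.0815] [ 0.9976 -0.0683 -0.0024  0.0077] F [ -1.08 -21.26  11.13] w 0.0006
[191, 81, 17, 7, 111] [198.7  84.1] s@.016 -0.0002 s@.044 -0.002
[207, 104, 22, 6, 115] [217.5 106.8] s@.016 -0.017 s@.044 -0.0168
```

View pics/p4z.png

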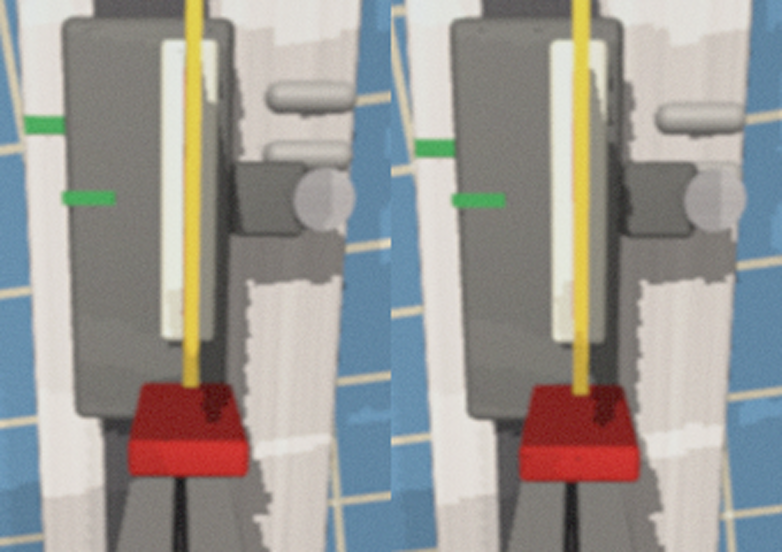

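>>> move_arm([
  {"linear": [0,0,-0.2],"twist": [0,0,0],"claw": 0},
  {"linear": [0,0,-0.4],"twist": [0,0,0],"claw": 0},
  {"linear": [0,0,-0.4],"twist": [0,0,0],"claw": 0},
])

```text
time_s: 6.9
position: [0.4916, 0.1062, 0.0832]
tcp_rot: [0.998, -0.068, -0.004, 0.007]
ft_force: [1.1, -19.6, -9.5]
width: 0.0004
```

Run:
```python
import numpy as np, json
from cell import observe
s=observe()
for k in s: print(k,np.round(s[k],4))
```

```text
time_s 6.9
joint_positions [-0.0837  0.6264 -0.2858  2.0174  0.339   0.5569 -0.7471]
joint_vel [-0.0008  0.0013  0.0019 -0.0001  0.0009  0.0005 -0.0009]
joint_efforts [-9.41650e+00 -5.12791e+01 -1.34227e+01 -1.53005e+01 -3.06810e+00
 -3.52300e+00  4.39000e-02]
position [0.4916 0.1062 0.0832]
tcp_rot [ 0.9976 -0.0682 -0.0042  0.0075]
ft_force [  1.0768 -19.6017  -9.5442]
ft_torque [-4.4918 -0.3454  0.0334]
width 0.0004
```

Still stuck at 19.6 N even with the vertical friction reversed. I'll back off a little and look at the plunger and ridge up close.

>>> move_arm([
  {"linear": [0,1.5,0.2],"twist": [0,0,0],"claw": 0},
  {"linear": [0,3,0.2],"twist": [0,0,0],"claw": 0},
  {"linear": [0,3,0.2],"twist": [0,0,0],"claw": 0},
])

```text
time_s: 7.28
position: [0.4912, 0.0868, 0.0837]
tcp_rot: [0.998, -0.066, 0.0, -0.0]
ft_force: [0.3, 1.2, 0.7]
width: 0.0005
```

```bash
python3 look.py p5 wrist scene top; python3 meas.py p5
python3 - <<'E'
import cv2,numpy as np
a=cv2.imread('pics/p5_wrist.png')[0:260,180:350]
b=cv2.imread('pics/p5_scene.png')[180:280,290:440]
cv2.imwrite('pics/p5z.png',cv2.resize(a,None,fx=2.3,fy=2.3,interpolation=cv2.INTER_CUBIC))
cv2.imwrite('pics/p5s.png',cv2.resize(b,None,fx=5,fy=5,interpolation=cv2.INTER_CUBIC))
E
```

```text
7.275 [0.4912 0.0868 0.0837] [ 9.978e-01 -6.560e-02  3.000e-04 -2.000e-04] F [0.27 1.22 0.71] w 0.0005
[190, 56, 17, 7, 104] [198.1  58.6] s@.016 -0.0001 s@.044 -0.0044
[206, 78, 23, 6, 128] [217.2  80.5] s@.016 -0.0157 s@.044 -0.0182
```

View pics/p5z.png

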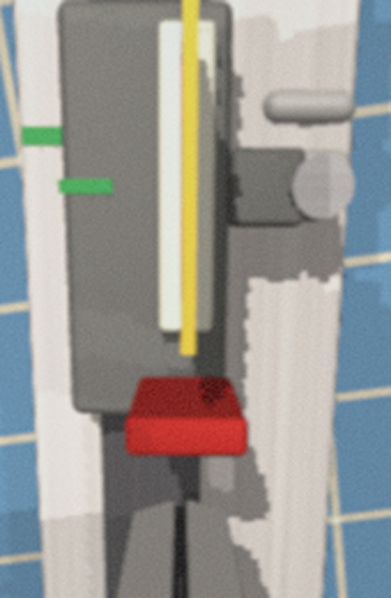

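View pics/p5s.png

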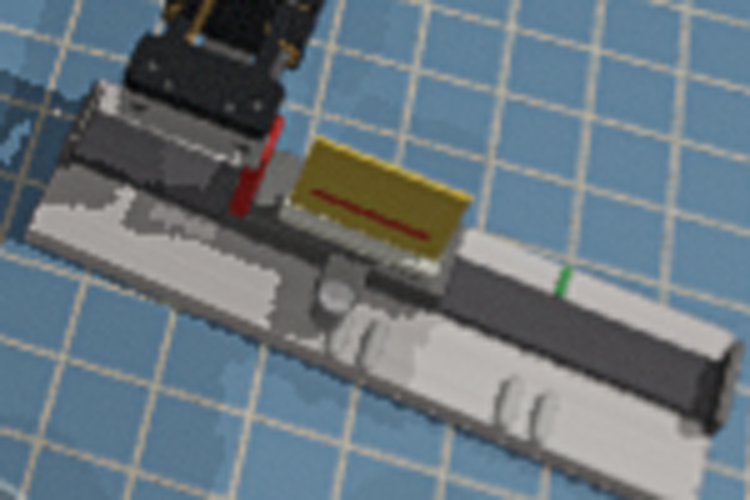

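Run:
```python
from h import *
from cell import camera_info
import json
S=cam(camera_info('scene'));s=json.load(open('p5.json'));Rw=Ro.from_quat(s['tcp_rot']).as_matrix();p=np.array(s['position'])
for P in [(283,130),(245,165),(130,80),(125,100)]:
    for z in (.1,.12,.15,.18):
        X=onz(S,(P[0]/5+290,P[1]/5+180),z); print(P,z,X.round(3),'tool',(Rw.T@(X-p)).round(3))
im=cv2.imread('pics/p5_scene.png')[120:290,270:440]
cv2.imwrite('pics/p5s2.png',cv2.resize(im,None,fx=4,fy=3.5,interpolation=cv2.INTER_CUBIC)[:600])
```

```text
(283, 130) 0.1 [0.492 0.126 0.1  ] tool [-0.005 -0.039 -0.016]
(283, 130) 0.12 [0.506 0.125 0.12 ] tool [ 0.01  -0.04  -0.036]
(283, 130) 0.15 [0.528 0.122 0.15 ] tool [ 0.032 -0.04  -0.066]
(283, 130) 0.18 [0.55 0.12 0.18] tool [ 0.054 -0.04  -0.096]
(245, 165) 0.1 [0.519 0.112 0.1  ] tool [ 0.024 -0.029 -0.016]
(245, 165) 0.12 [0.533 0.111 0.12 ] tool [ 0.038 -0.029 -0.036]
(245, 165) 0.15 [0.553 0.109 0.15 ] tool [ 0.059 -0.03  -0.066]
(245, 165) 0.18 [0.574 0.107 0.18 ] tool [ 0.08  -0.031 -0.096]
(130, 80) 0.1 [0.487 0.046 0.1  ] tool [ 0.002  0.041 -0.016]
(130, 80) 0.12 [0.502 0.046 0.12 ] tool [ 0.016  0.039 -0.036]
(130, 80) 0.15 [0.524 0.046 0.15 ] tool [ 0.038  0.036 -0.066]
(130, 80) 0.18 [0.545 0.047 0.18 ] tool [ 0.059  0.032 -0.096]
(125, 100) 0.1 [0.5   0.046 0.1  ] tool [ 0.015  0.039 -0.016]
(125, 100) 0.12 [0.515 0.046 0.12 ] tool [ 0.029  0.037 -0.036]
(125, 100) 0.15 [0.536 0.047 0.15 ] tool [ 0.05   0.034 -0.066]
(125, 100) 0.18 [0.557 0.047 0.18 ] tool [ 0.071  0.031 -0.096]
```

View pics/p5s2.png

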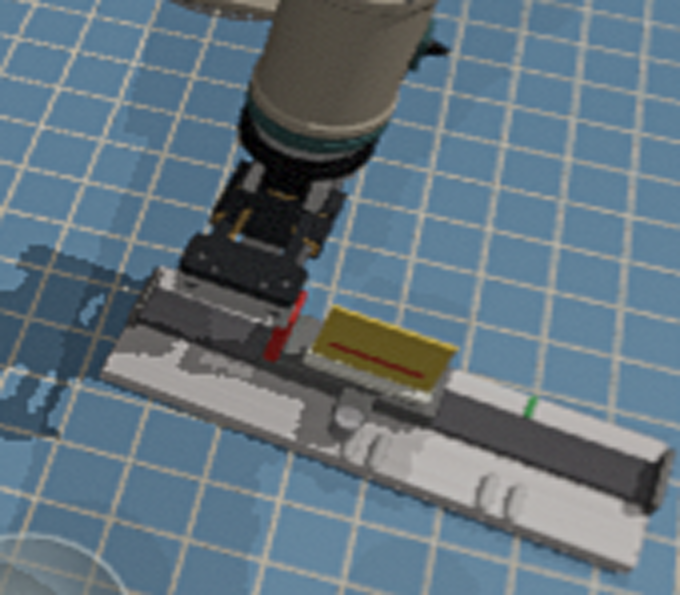

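>>> move_arm([
  {"linear": [0,-0.6,0.3],"twist": [0,0,0],"claw": 0},
  {"linear": [0,-1.8,0.3],"twist": [0,0,0],"claw": 0},
  {"linear": [0,-3.0,0.3],"twist": [0,0,0],"claw": 0},
  {"linear": [0,-3.3,0.3],"twist": [0,0,0],"claw": 0},
  {"linear": [0,-3.3,0.3],"twist": [0,0,0],"claw": 0},
])

```text
time_s: 8.05
position: [0.4955, 0.122, 0.0806]
tcp_rot: [0.998, -0.064, 0.0, -0.001]
ft_force: [0.7, -0.0, -0.1]
width: 0.0004
```

```bash
python3 look.py p6 wrist; python3 meas.py p6
python3 - <<'E'
import json;s=json.load(open('p6.json'));print(s['ft_torque'],s['joint_positions'],s['joint_efforts'])
E
```

```text
8.05 [0.4955 0.122  0.0806] [ 9.98e-01 -6.40e-02  3.00e-04 -8.00e-04] F [ 0.69 -0.   -0.08] w 0.0004
[193, 104, 37, 7, 201] [210.1 107.2] s@.016 -0.0002 s@.044 -0.0005
[-0.03012059571606425, -0.04642392709526206, -0.009471005328274685] [-0.09861965807420014, 0.6338998309253777, -0.2919974355900005, 2.012804399964465, 0.336118550997731, 0.5392494098451915, -0.7553423613580117] [0.032471552258357406, -46.772804260253906, -2.7013027667999268, -10.845644474029541, -0.027687635156325996, -0.03035378409549594, -0.02003430447075516]
```

View pics/p6_wrist.png

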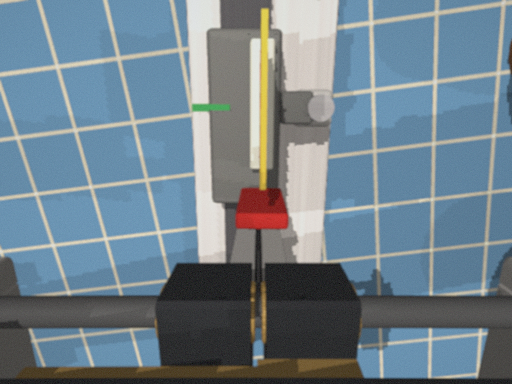

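The carrier has clicked in. The bars line up at (210,107), within 0.5 mm, and the contact force is zero. I'll back off straight, rise, and look again.

>>> move_arm([
  {"linear": [0,1,0],"twist": [0,0,0],"claw": 0},
  {"linear": [0,3,0],"twist": [0,0,0],"claw": 0},
  {"linear": [0,4,-4],"twist": [0,0,0],"claw": 0},
  {"linear": [0,4,-10],"twist": [0,0,0],"claw": 0},
  {"linear": [0,4,-15],"twist": [0,0,0],"claw": 0},
  {"linear": [0,4,-17],"twist": [0,0,0],"claw": 0.3},
  {"linear": [0,4,-17],"twist": [0,0,0],"claw": 0.3},
])

```text
time_s: 8.98
position: [0.4909, 0.08, 0.2517]
tcp_rot: [0.998, -0.065, 0.002, -0.0]
ft_force: [0.2, 0.3, 0.0]
width: 0.0174
```

```bash
python3 look.py q1 wrist; python3 meas.py q1;  python3 - <<'E'
import cv2
a=cv2.imread('pics/q1_wrist.png')[0:165,200:310]
cv2.imwrite('pics/q1z.png',cv2.resize(a,None,fx=3.6,fy=3.6,interpolation=cv2.INTER_CUBIC))
from h import *
from cell import observe
s=observe()
print(rel(s,[.456,-.25,.255],-12.3))
E
```

```text
8.975 [0.4909 0.08   0.2517] [ 9.979e-01 -6.540e-02  1.600e-03 -2.000e-04] F [0.25 0.26 0.01] w 0.0174
[218, 71, 22, 6, 67] [228.4  73. ] s@.016 0.0015 s@.044 -0.0016
(array([ 0.94, 33.14, -0.45]), array([ 0.   , -0.   ,  0.084]))
```

View pics/q1z.png

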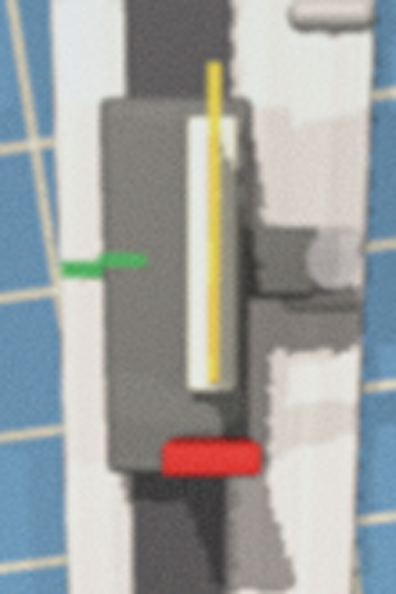

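```bash
cat > tk.py <<'E'
from h import *
from cell import camera_info
import json
c=cam(camera_info('wrist'),json.load(open('q1.json')))
f=lambda U,V:((U+.5)/3.6-.5+200,(V+.5)/3.6-.5)
a=onz(c,f(214.5,62),.115);b=onz(c,f(213.5,384),.115);print('ticket',a.round(4),b.round(4),np.linalg.norm(a-b),'mid',((a+b)/2).round(4),np.degrees(np.arctan2(*(a-b)[:2])))
d=np.array([.1305,.9914])
r=onz(c,f(82,269),.016);k=onz(c,f(125,260),.044);print('railbar',r,'carrier bar',k,(k-r)[:2]@d)
E
python3 tk.py
```

```text
ticket [0.5129 0.2373 0.115 ] [0.5021 0.1573 0.115 ] 0.08077087492763421 mid [0.5075 0.1973 0.115 ] 7.661547147686396
railbar [0.46128228 0.20383463 0.016     ] carrier bar [0.47854559 0.20138134 0.044     ] -0.00017933667875404913
```

>>> move_arm([
  {"linear": [0,4,0],"twist": [0,0,0.04],"claw": 0.8},
  {"linear": [0.3,10,0],"twist": [0,0,0.08],"claw": 0.8},
  {"linear": [0.6,16,0],"twist": [0,0,0.084],"claw": 0.8},
  {"linear": [0.9,22,0],"twist": [0,0,0.084],"claw": 0.8},
  {"linear": [0.9,28,0],"twist": [0,0,0.084],"claw": 0.8},
  {"linear": [0.9,32,0],"twist": [0,0,0.084],"claw": 0.8},
  {"linear": [0.9,33,0],"twist": [0,0,0.084],"claw": 0.8},
  {"linear": [0.9,33,0],"twist": [0,0,0.084],"claw": 0.8},
])

```text
time_s: 10.02
position: [0.4557, -0.247, 0.2493]
tcp_rot: [0.994, -0.107, -0.001, -0.001]
ft_force: [0.1, 0.7, 0.1]
width: 0.0751
```

```bash
python3 look.py r1 wrist
```

```text
10.025 [ 0.4557 -0.247   0.2493] [ 9.943e-01 -1.069e-01 -1.000e-03 -8.000e-04] F [0.06 0.66 0.08] w 0.0751
```

View pics/r1_wrist.png

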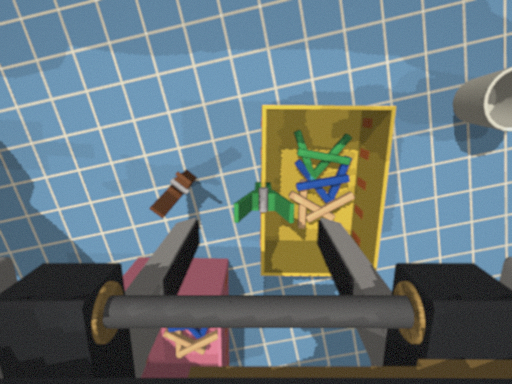

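Run:
```python
import cv2
a=cv2.imread('pics/r1_wrist.png')[165:235,215:315]
cv2.imwrite('pics/r1z.png',cv2.resize(a,None,fx=6,fy=6,interpolation=cv2.INTER_CUBIC))
```

```text
(no output)
```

View pics/r1z.png

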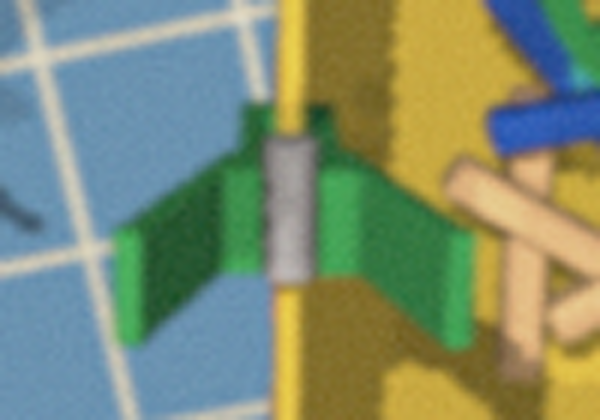

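Run:
```python
from h import *
from cell import camera_info,observe
import json
i=camera_info('wrist');A=cam(i,json.load(open('w1.json')));B=cam(i,json.load(open('w2.json')));C=cam(i,json.load(open('r1.json')))
a=lambda p:((p[0]+.5)/4-.5+220,(p[1]+.5)/4-.5+120)
b=lambda p:((p[0]+.5)/4-.5+210,(p[1]+.5)/4-.5+170)
c=lambda p:((p[0]+.5)/6-.5+215,(p[1]+.5)/6-.5+165)
P=[]
for n,p,q,r in [('Lu',(56,106),(163,166),(116,230)),('Ll',(52,185),(161,237),(122,345)),('Ru',(288,113),(384,172),(473,232)),('Rl',(285,189),(380,241),(468,348)),('Cu',(168,78),(260,104),(290,137)),('Cl',(167,174),(261,195),(290,282))]:
    X,e=tri([(A,a(p)),(B,b(q)),(C,c(r))]);P.append(X);print(n,X.round(4),np.round(e,4))
P=np.array(P);m=P[:4].mean(0);d=P[2:4].mean(0)-P[:2].mean(0);print('mid',m,'w',np.linalg.norm(d),np.degrees(np.arctan2(d[1],d[0])))
Q=np.array([onz(C,c(p),.15) for p in [(116,230),(122,345),(473,232),(468,348)]]);d=Q[2:].mean(0)-Q[:2].mean(0);print(Q.mean(0),np.linalg.norm(d),np.degrees(np.arctan2(d[1],d[0])))
print('coil at .108',onz(C,c((290,137)),.108),onz(C,c((290,282)),.108))
s=observe();print(rel(s,[.456,-.2695,.121],-12.4))
```

```text
Lu [ 0.4304 -0.2533  0.1528] [0.0003 0.0001 0.0002]
Ll [ 0.4259 -0.2724  0.1527] [0.0004 0.0003 0.0006]
Ru [ 0.4861 -0.2658  0.1533] [0.0002 0.0003 0.0005]
Rl [ 0.4818 -0.2838  0.1556] [0.0004 0.0001 0.0006]
Cu [ 0.4584 -0.2566  0.1023] [0.0003 0.0004 0.0002]
Cl [ 0.4531 -0.2825  0.1089] [0.0002 0.     0.0002]
mid [ 0.45606444 -0.26883108  0.15362374] w 0.057078743956172656 -12.107645155057888
[ 0.45583421 -0.26997065  0.15      ] 0.05715883039067007 -12.676810467164302
coil at .108 [ 0.45873794 -0.25540807  0.108     ] [ 0.45289772 -0.28276258  0.108     ]
(array([ 0.49,  2.32, 12.86]), array([-0.002,  0.002,  0.004]))
```

>>> move_arm([
  {"linear": [0.2,1,2],"twist": [0,0,0],"claw": 0.8},
  {"linear": [0.5,2.3,6],"twist": [0,0,0],"claw": 0.8},
  {"linear": [0.5,2.3,9.5],"twist": [0,0,0],"claw": 0.8},
  {"linear": [0.5,2.3,12],"twist": [0,0,0],"claw": 0.8},
  {"linear": [0.5,2.3,12.9],"twist": [0,0,0],"claw": 0.8},
  {"linear": [0.5,2.3,12.9],"twist": [0,0,0],"claw": 0.8},
  {"linear": [0.5,2.3,12.9],"twist": [0,0,0],"claw": 0.8},
], force=18)

```text
time_s: 10.95
position: [0.4572, -0.2713, 0.1225]
tcp_rot: [0.994, -0.106, 0.001, 0.0]
ft_force: [-0.0, 0.2, 0.8]
width: 0.0751
```

```bash
python3 look.py r2 wrist scene
python3 - <<'E'
import cv2
a=cv2.imread('pics/r2_wrist.png')[150:370,180:350]
b=cv2.imread('pics/r2_scene.png')[90:230,140:300]
cv2.imwrite('pics/r2z.png',cv2.resize(a,None,fx=2.5,fy=2.5,interpolation=cv2.INTER_CUBIC))
cv2.imwrite('pics/r2s.png',cv2.resize(b,None,fx=4,fy=4,interpolation=cv2.INTER_CUBIC))
E
```

```text
10.95 [ 0.4572 -0.2713  0.1225] [ 9.943e-01 -1.064e-01  9.000e-04  3.000e-04] F [-0.02  0.24  0.76] w 0.0751
```

View pics/r2z.png

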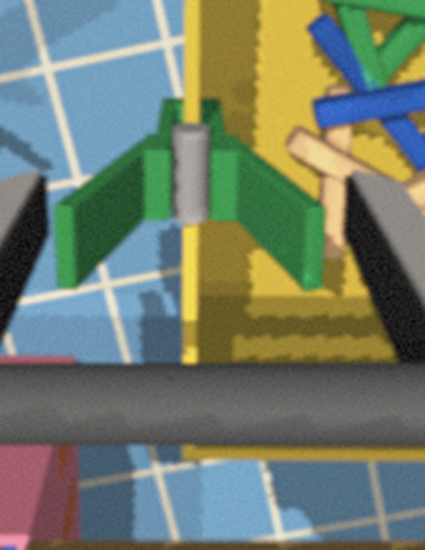

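View pics/r2s.png

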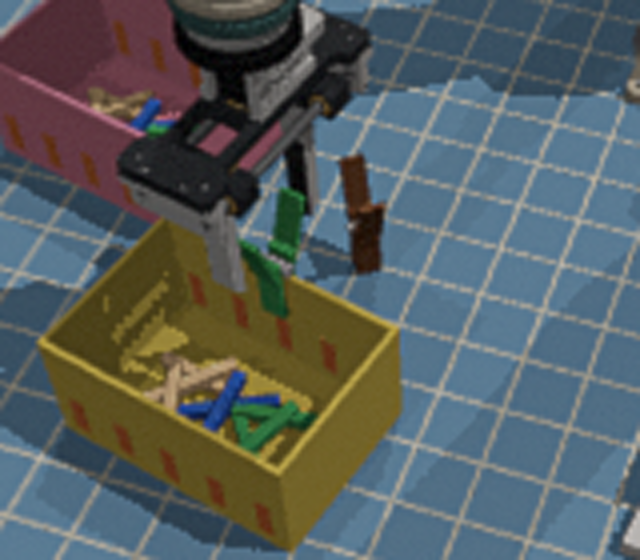

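Run:
```python
from h import *
from cell import camera_info,observe
import json
s=json.load(open('r2.json'));C=cam(camera_info('wrist'),s)
Q=[]
P=[[.4304,-.2533,.1528],[.4259,-.2724,.1527],[.4861,-.2658,.1533],[.4818,-.2838,.1556]]
print(proj(C,P).round(1))
o=[(202.8,232),(203.4,265),(308.8,232.8),(307.4,266)]
for z in (.148,.153):
    X=np.array([onz(C,p,z) for p in o]);d=X[2:].mean(0)-X[:2].mean(0)
    print(z,X.mean(0).round(4),'w',np.linalg.norm(d).round(4),np.degrees(np.arctan2(d[1],d[0])).round(1),'len',np.linalg.norm(X[0]-X[1]).round(4),np.linalg.norm(X[2]-X[3]).round(4))
    Rw=Ro.from_quat(s['tcp_rot']).as_matrix();print('in tool',(Rw.T@(X.mean(0)-s['position'])).round(4))
```

```text
[[202.3 231.9]
 [203.4 265.1]
 [309.8 232.9]
 [308.3 266.5]]
0.148 [ 0.4554 -0.2714  0.148 ] w 0.0585 -12.8 len 0.0201 0.0202
in tool [-0.0017  0.0005 -0.0255]
0.153 [ 0.456 -0.269  0.153] w 0.0566 -12.8 len 0.0194 0.0196
in tool [-0.0016 -0.0019 -0.0305]
```

>>> move_arm([
  {"linear": [-0.15,-0.05,0.1],"twist": [0,0,0],"claw": 0.7},
  {"linear": [-0.15,-0.05,0.1],"twist": [0,0,0],"claw": 0},
  {"linear": [-0.15,-0.05,0.1],"twist": [0,0,0],"claw": 0},
  {"linear": [-0.15,-0.05,0.1],"twist": [0,0,0],"claw": 0},
  {"linear": [-0.15,-0.05,0.1],"twist": [0,0,0],"claw": 0},
  {"linear": [-0.15,-0.05,0.1],"twist": [0,0,0],"claw": 0},
  {"linear": [-0.15,-0.05,0.1],"twist": [0,0,0],"claw": 0},
  {"linear": [-0.15,-0.05,0.1],"twist": [0,0,0],"claw": 0},
], force=18)

```text
time_s: 12.05
position: [0.4561, -0.2716, 0.123]
tcp_rot: [0.994, -0.107, 0.002, 0.001]
ft_force: [-2.9, 0.6, 18.9]
width: 0.0271
```

```bash
python3 look.py r3 wrist scene
python3 - <<'E'
import cv2
a=cv2.imread('pics/r3_wrist.png')[150:370,180:350]
b=cv2.imread('pics/r3_scene.png')[90:230,140:300]
cv2.imwrite('pics/r3z.png',cv2.resize(a,None,fx=2.5,fy=2.5,interpolation=cv2.INTER_CUBIC))
cv2.imwrite('pics/r3s.png',cv2.resize(b,None,fx=4,fy=4,interpolation=cv2.INTER_CUBIC))
E
```

```text
12.05 [ 0.4561 -0.2716  0.123 ] [ 0.9943 -0.107   0.0016  0.0011] F [-2.91  0.64 18.88] w 0.0271
```

View pics/r3z.png

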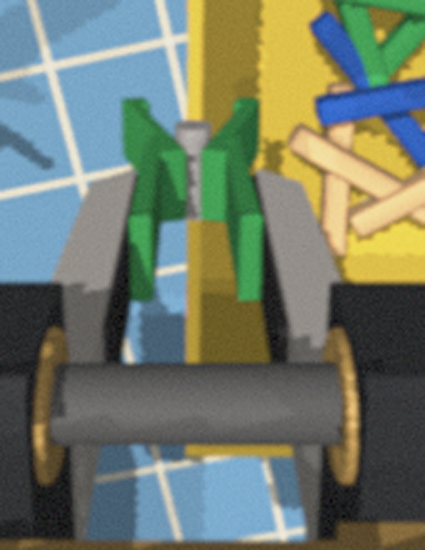

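View pics/r3s.png

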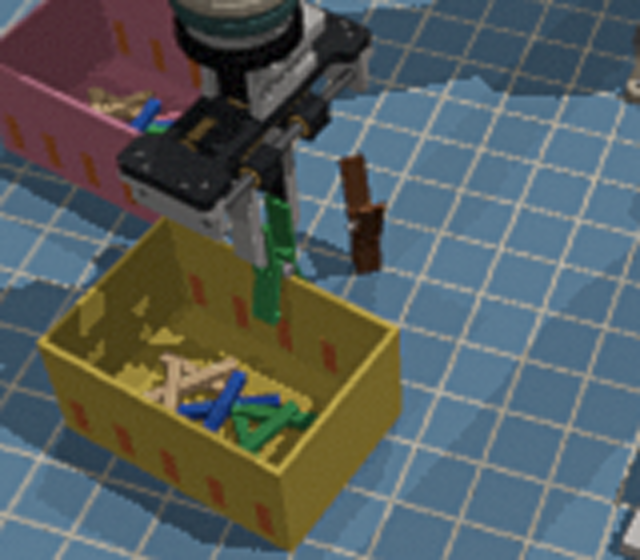

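Squeezed: width is 27 mm, the levers are nearly parallel and the jaws are open around the rim. Now lift straight up.

>>> move_arm([
  {"linear": [0,0,-0.5],"twist": [0,0,0],"claw": 0},
  {"linear": [0,0,-1],"twist": [0,0,0],"claw": 0},
  {"linear": [0,0,-2],"twist": [0,0,0],"claw": 0},
  {"linear": [0,0,-3],"twist": [0,0,0],"claw": 0},
  {"linear": [0,0,-4.5],"twist": [0,0,0],"claw": 0},
  {"linear": [0,0,-6.5],"twist": [0,0,0],"claw": 0},
  {"linear": [0,0,-9],"twist": [0,0,0],"claw": 0},
  {"linear": [0,0,-11],"twist": [0,0,0],"claw": 0},
  {"linear": [0,0,-11],"twist": [0,0,0],"claw": 0},
])

```text
time_s: 13.28
position: [0.456, -0.2711, 0.2324]
tcp_rot: [0.994, -0.107, 0.002, 0.001]
ft_force: [-1.0, -0.4, -1.1]
width: 0.0275
```

```bash
python3 look.py r4 wrist scene
python3 - <<'E'
import cv2
a=cv2.imread('pics/r4_wrist.png')[150:370,180:350]
b=cv2.imread('pics/r4_scene.png')[60:230,140:300]
cv2.imwrite('pics/r4z.png',cv2.resize(a,None,fx=2.5,fy=2.5,interpolation=cv2.INTER_CUBIC))
cv2.imwrite('pics/r4s.png',cv2.resize(b,None,fx=3.5,fy=3.5,interpolation=cv2.INTER_CUBIC))
from h import *
from cell import observe
s=observe()
print(rel(s,[.5075,.1973,s['position'][2]],-7.6))
E
```

```text
13.275 [ 0.456  -0.2711  0.2324] [ 9.943e-01 -1.068e-01  1.800e-03  8.000e-04] F [-0.97 -0.36 -1.1 ] w 0.0275
(array([ -4.77, -46.84,  -0.  ]), array([ 0.   ,  0.   , -0.081]))
```

View pics/r4z.png

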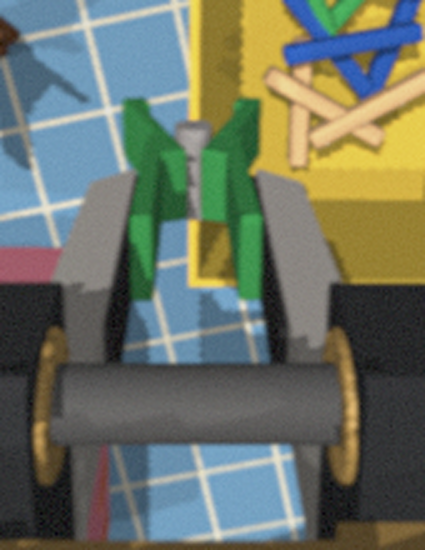

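View pics/r4s.png

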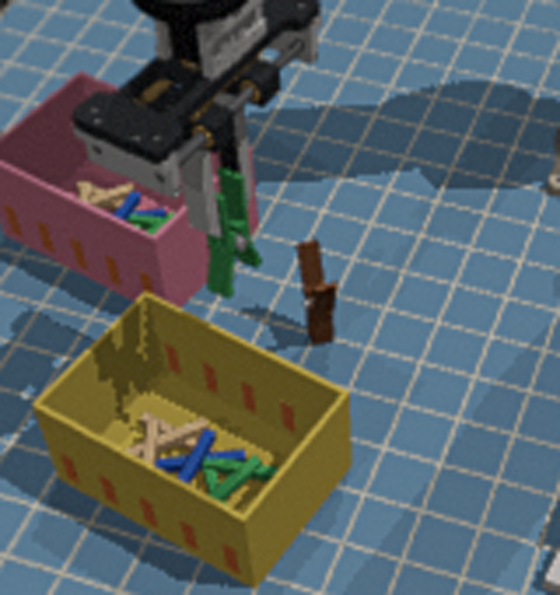

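The peg is free and held open. I'll check the lip position in the tool frame, then carry it over.

Run:
```python
from h import *
from cell import camera_info
import json
i=camera_info('wrist');c=dict(cam(i,json.load(open('r4.json'))))
T=np.array(i['tool_from_camera']);c['R']=T[:3,:3].T;c['t']=-T[:3,:3].T@T[:3,3]
f=lambda U,V:((U+.5)/2.5-.5+180,(V+.5)/2.5-.5+150)
for n,p,zs in [('lipL outer',(124,99),(.058,.063)),('lipR outer',(259,99),(.058,.063)),('lipL in',(150,99),(.063,)),('lipR in',(236,99),(.063,)),('coil far',(193,123),(.012,.018)),('coil near',(193,217),(.012,.018)),('levL far',(143,214),(-.025,-.03)),('levL near',(143,299),(-.025,-.03)),('levR far',(250,214),(-.025,-.03)),('levR near',(250,299),(-.025,-.03))]:
    for z in zs: print(n,z,onz(c,f(*p),z).round(4))
```

```text
lipL outer 0.058 [-0.0237 -0.012   0.058 ]
lipL outer 0.063 [-0.0242 -0.0107  0.063 ]
lipR outer 0.058 [ 0.0203 -0.012   0.058 ]
lipR outer 0.063 [ 0.0207 -0.0107  0.063 ]
lipL in 0.063 [-0.0156 -0.0107  0.063 ]
lipR in 0.063 [ 0.013  -0.0107  0.063 ]
coil far 0.012 [-0.0011 -0.0176  0.012 ]
coil far 0.018 [-0.0011 -0.0158  0.018 ]
coil near 0.012 [-0.0011  0.0093  0.012 ]
coil near 0.018 [-0.0011  0.0119  0.018 ]
levL far -0.025 [-0.012  -0.0076 -0.025 ]
levL far -0.03 [-0.0116 -0.0098 -0.03  ]
levL near -0.025 [-0.0124  0.0133 -0.025 ]
levL near -0.03 [-0.012   0.0104 -0.03  ]
levR far -0.025 [ 0.0116 -0.0076 -0.025 ]
levR far -0.03 [ 0.0113 -0.0098 -0.03  ]
levR near -0.025 [ 0.012   0.0133 -0.025 ]
levR near -0.03 [ 0.0116  0.0104 -0.03  ]
```

>>> move_arm([
  {"linear": [-0.3,-3,0],"twist": [0,0,-0.02],"claw": 0},
  {"linear": [-0.9,-8,0],"twist": [0,0,-0.05],"claw": 0},
  {"linear": [-1.4,-14,0],"twist": [0,0,-0.08],"claw": 0},
  {"linear": [-2,-20,0],"twist": [0,0,-0.08],"claw": 0},
  {"linear": [-2.6,-26,0],"twist": [0,0,-0.08],"claw": 0},
  {"linear": [-3.2,-32,0],"twist": [0,0,-0.08],"claw": 0},
  {"linear": [-3.9,-38,0],"twist": [0,0,-0.08],"claw": 0},
  {"linear": [-4.4,-43,0],"twist": [0,0,-0.08],"claw": 0},
  {"linear": [-4.7,-46,0],"twist": [0,0,-0.08],"claw": 0},
  {"linear": [-4.75,-46.8,0],"twist": [0,0,-0.08],"claw": 0},
], force=20)

```text
time_s: 14.62
position: [0.5069, 0.1988, 0.2295]
tcp_rot: [0.998, -0.065, -0.001, -0.0]
ft_force: [0.3, -0.8, -0.6]
width: 0.0272
```

```bash
python3 look.py t1 wrist scene top
python3 - <<'E'
import cv2
a=cv2.imread('pics/t1_wrist.png')[100:370,160:370]
b=cv2.imread('pics/t1_scene.png')[100:280,280:450]
cv2.imwrite('pics/t1z.png',cv2.resize(a,None,fx=2.2,fy=2.2,interpolation=cv2.INTER_CUBIC))
cv2.imwrite('pics/t1s.png',cv2.resize(b,None,fx=3.3,fy=3.3,interpolation=cv2.INTER_CUBIC))
E
```

```text
14.625 [0.5069 0.1988 0.2295] [ 9.979e-01 -6.510e-02 -1.000e-03 -1.000e-04] F [ 0.33 -0.78 -0.56] w 0.0272
```

View pics/t1z.png

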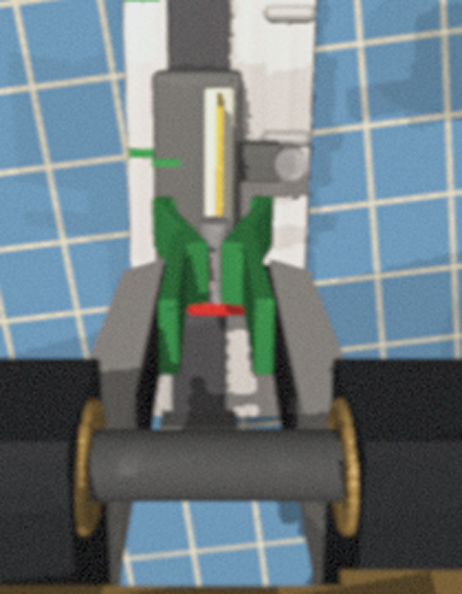

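View pics/t1s.png

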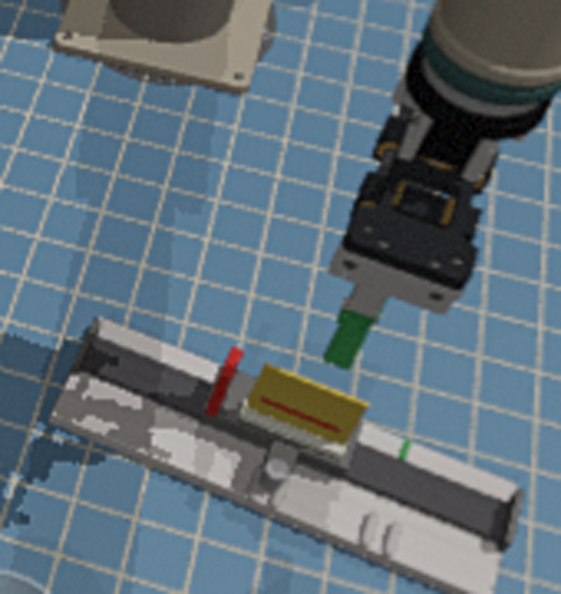

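Run:
```python
from h import *
from cell import camera_info,observe
import json
c=cam(camera_info('wrist'),json.load(open('t1.json')))
f=lambda U,V:((U+.5)/2.2-.5+160,(V+.5)/2.2-.5+100)
a=onz(c,f(220,93),.115);b=onz(c,f(221,217),.115);print(a,b)
m=np.array([.5075,.1973]);d=np.array([.132,.9913]);n=np.array([.9913,-.132])
for X in (a,b): print('perp off',(X[:2]-m)@n,'along',(X[:2]-m)@d)
print('railbar/carrier',((onz(c,f(166,162),.044)-onz(c,f(141,153),.016))[:2]@d))
s=observe();print(rel(s,[.509,.1968,.188],-7.6),rel(s,[.509,.1968,.163],-7.6))
```

```text
[0.51380086 0.2427799  0.115     ] [0.50693495 0.18637166 0.115     ]
perp off 0.00024269518933031764 along 0.0459159427517654
perp off 0.0008824110550852076 along -0.01090785239612774
railbar/carrier 0.00031822348541766073
(array([ 0.12, -0.18,  4.18]), array([ 0.002,  0.001, -0.002])) (array([ 0.13, -0.18,  6.68]), array([ 0.002,  0.001, -0.002]))
```

>>> move_arm([
  {"linear": [0.1,-0.2,1],"twist": [0,0,0],"claw": 0},
  {"linear": [0.1,-0.2,2.5],"twist": [0,0,0],"claw": 0},
  {"linear": [0.1,-0.2,3.7],"twist": [0,0,0],"claw": 0},
  {"linear": [0.1,-0.2,4.2],"twist": [0,0,0],"claw": 0},
  {"linear": [0.1,-0.2,4.2],"twist": [0,0,0],"claw": 0},
  {"linear": [0.1,-0.2,4.2],"twist": [0,0,0],"claw": 0},
])

```text
time_s: 15.52
position: [0.5094, 0.1988, 0.1888]
tcp_rot: [0.998, -0.067, 0.0, -0.0]
ft_force: [-0.3, -0.2, -1.3]
width: 0.0274
```

```bash
python3 look.py t2 wrist scene
python3 - <<'E'
import cv2
a=cv2.imread('pics/t2_wrist.png')[100:370,160:370]
b=cv2.imread('pics/t2_scene.png')[150:270,300:420]
cv2.imwrite('pics/t2z.png',cv2.resize(a,None,fx=2.2,fy=2.2,interpolation=cv2.INTER_CUBIC))
cv2.imwrite('pics/t2s.png',cv2.resize(b,None,fx=5,fy=5,interpolation=cv2.INTER_CUBIC))
E
```

```text
15.525 [0.5094 0.1988 0.1888] [ 9.978e-01 -6.690e-02  3.000e-04 -2.000e-04] F [-0.32 -0.18 -1.3 ] w 0.0274
```

View pics/t2z.png

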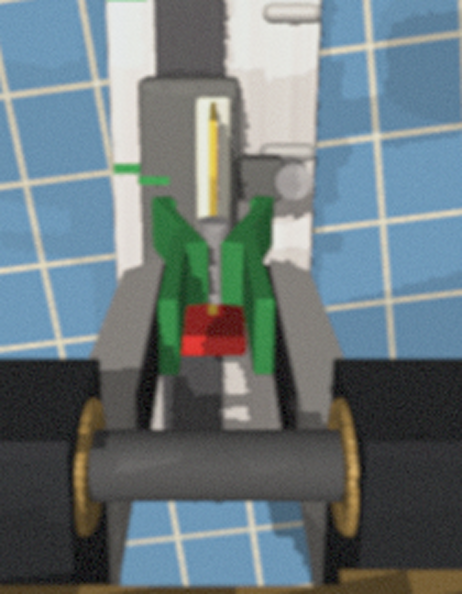

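View pics/t2s.png

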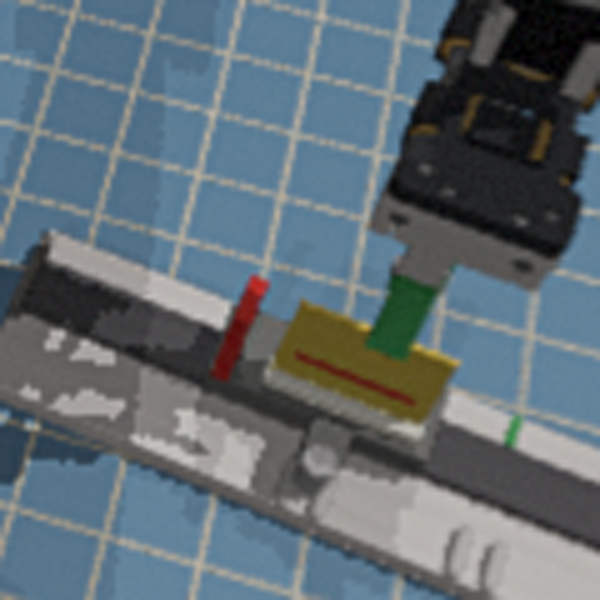

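```bash
cat > lip.py <<'E'
from h import *
from cell import camera_info
import json
def lips(n,pts,x0,y0,sc,xs=(.0165,.0207)):
    S=cam(camera_info('scene'));s=json.load(open(n+'.json'));Rw=Ro.from_quat(s['tcp_rot']).as_matrix();p=np.array(s['position'])
    for P in pts:
        o,v=ray(S,((P[0]+.5)/sc-.5+x0,(P[1]+.5)/sc-.5+y0)); ot=Rw.T@(o-p);vt=Rw.T@v
        for x in xs: k=(x-ot[0])/vt[0]; X=ot+k*vt; print(P,x,'tool',X.round(4),'world',(p+Rw@X).round(4))
E
python3 - <<'E'
from lip import *
lips('t2',[(368,343),(407,358)],300,150,5)
S=cam(camera_info('scene'))
g=lambda P:((P[0]+.5)/5-.5+300,(P[1]+.5)/5-.5+150)
a=onz(S,g((305,303)),.115);b=onz(S,g((460,363)),.115);print(a,b,(a+b)/2)
c=cam(camera_info('wrist'),json.load(open('t2.json')))
f=lambda U,V:((U+.5)/2.2-.5+160,(V+.5)/2.2-.5+100)
print('ticket far',onz(c,f(213,101),.115),onz(c,f(213,215),.115),'near',onz(c,f(212,312),.115));print('bars',onz(c,f(127,169),.016),onz(c,f(154,181),.044))
from cell import observe
s=observe();print(s['position'],rel(s,[.509,.1968,.163],-7.6))
E
```

```text
(368, 343) 0.0165 tool [0.0165 0.0053 0.0617] world [0.5251 0.1913 0.1271]
(368, 343) 0.0207 tool [0.0207 0.0058 0.0559] world [0.5292 0.1903 0.1329]
(407, 358) 0.0165 tool [ 0.0165 -0.0137  0.0613] world [0.5276 0.2102 0.1275]
(407, 358) 0.0207 tool [ 0.0207 -0.0131  0.0555] world [0.5317 0.2091 0.1333]
[0.50354688 0.1604245  0.115     ] [0.51322086 0.23763841 0.115     ] [0.50838387 0.19903145 0.115     ]
ticket far [0.51398455 0.24431336 0.115     ] [0.50788653 0.19961051 0.115     ] near [0.50182822 0.15825684 0.115     ]
bars [0.4608431 0.2030817 0.016    ] [0.47784939 0.20072109 0.044     ]
[0.50943595 0.1988273  0.18891817] (array([-0.02,  0.21,  2.59]), array([-0.   , -0.001, -0.001]))
```

>>> move_arm([
  {"linear": [0,0.2,0.3],"twist": [0,0,0],"claw": 0},
  {"linear": [0,0.3,0.8],"twist": [0,0,0],"claw": 0},
  {"linear": [0,0.3,1.3],"twist": [0,0,0],"claw": 0},
  {"linear": [0,0.3,1.8],"twist": [0,0,0],"claw": 0},
  {"linear": [0,0.3,2.3],"twist": [0,0,0],"claw": 0},
  {"linear": [0,0.3,2.7],"twist": [0,0,0],"claw": 0},
  {"linear": [0,0.3,2.8],"twist": [0,0,0],"claw": 0},
  {"linear": [0,0.3,2.8],"twist": [0,0,0],"claw": 0},
  {"linear": [0,0.3,2.8],"twist": [0,0,0],"claw": 0},
])

```text
time_s: 16.75
position: [0.5089, 0.1957, 0.1607]
tcp_rot: [0.998, -0.067, 0.0, -0.0]
ft_force: [-0.3, 0.5, -0.4]
width: 0.0272
```

```bash
python3 look.py t3 wrist scene top
python3 - <<'E'
import cv2
a=cv2.imread('pics/t3_wrist.png')[100:370,160:370]
b=cv2.imread('pics/t3_scene.png')[150:270,300:420]
cv2.imwrite('pics/t3z.png',cv2.resize(a,None,fx=2.2,fy=2.2,interpolation=cv2.INTER_CUBIC))
cv2.imwrite('pics/t3s.png',cv2.resize(b,None,fx=5,fy=5,interpolation=cv2.INTER_CUBIC))
E
```

```text
16.75 [0.5089 0.1957 0.1607] [ 9.978e-01 -6.700e-02  2.000e-04 -1.000e-04] F [-0.25  0.48 -0.45] w 0.0272
```

View pics/t3z.png

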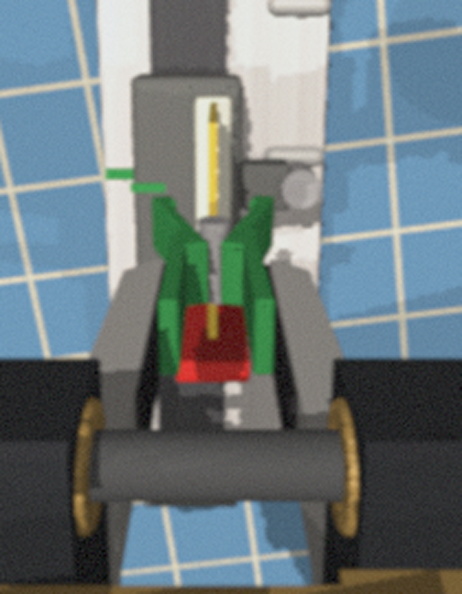

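View pics/t3s.png

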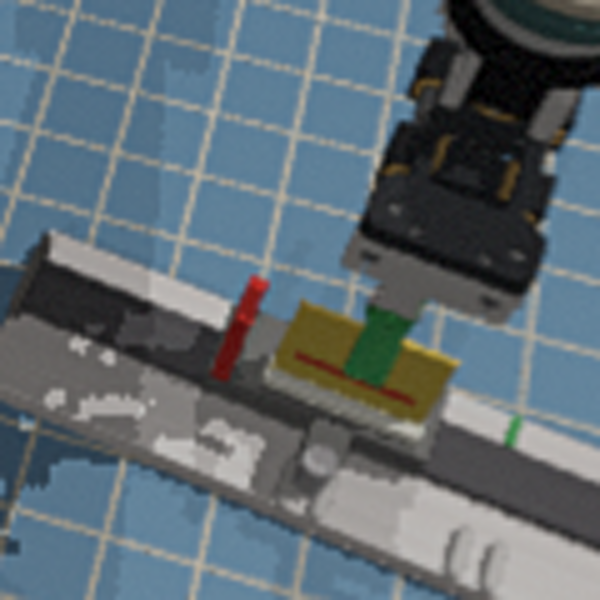

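View pics/t3_top.png

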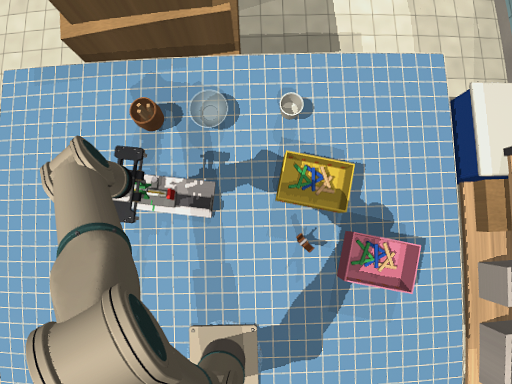

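Run:
```python
from lip import *
lips('t3',[(346,369),(385,385)],300,150,5)
c=cam(camera_info('wrist'),json.load(open('t3.json')))
f=lambda U,V:((U+.5)/2.2-.5+160,(V+.5)/2.2-.5+100)
d=np.array([.132,.9913])
r=onz(c,f(119,174),.016);k=onz(c,f(149,187),.044);print('bars',r,k,(k-r)[:2]@d)
s=json.load(open('t3.json'));Rw=Ro.from_quat(s['tcp_rot']).as_matrix();
for y,z in ((-.003,.054),(-.001,.058)): 
    m=np.array(s['position'])+Rw@[-.0015,y,z];print('mouth',m.round(4)); e=np.array([.5077,.198,.115])-m; print('edge rel: x,y,z peg',e[:2]@[d[1],-d[0]],e[:2]@d,e[2])
```

```text
(346, 369) 0.0165 tool [0.0165 0.0056 0.061 ] world [0.5245 0.188  0.0996]
(346, 369) 0.0207 tool [0.0207 0.006  0.055 ] world [0.5286 0.187  0.1057]
(385, 385) 0.0165 tool [ 0.0165 -0.0143  0.0613] world [0.5271 0.2077 0.0994]
(385, 385) 0.0207 tool [ 0.0207 -0.0137  0.0552] world [0.5312 0.2065 0.1054]
bars [0.46049294 0.20351764 0.016     ] [0.47810655 0.20134318 0.044     ] 0.00016945627470764908
mouth [0.5078 0.1989 0.1067]
edge rel: x,y,z peg 3.423380256960162e-05 -0.0009055121804960517 0.008349418827087798
mouth [0.5075 0.1969 0.1027]
edge rel: x,y,z peg 3.6277565032030826e-05 0.0010938593305730748 0.012349782292308972
```

The edge is centred in the mouth, there's no contact force, the carrier is in its notch, and the bowl, jar and cup haven't moved. I'm handing in.

Run:
```python
from cell import observe,ctrl
import numpy as np
s=observe();print(s['time_s'],np.round(s['position'],4),np.round(s['ft_force'],2),s['width'],np.abs(s['joint_vel']).max())
print(ctrl.close_job())
```

```text
16.9 [0.5089 0.1957 0.1606] [ 0.16 -0.09 -0.38] 0.027152182311228634 0.0031451515115057975
the job is handed in; nothing more can be done
None
```

I pushed the carrier into the middle notch, then took the green peg off the yellow basket's rim. I handed in at 16.9 s with the peg held squeezed open around the ticket's top edge; no verdict was reported.

**Push:** the first slow push stalled on the ridge at about 0.073. The force there reached about 21 N, although the ridge should take 5 to 6 N, and I did not find out why. I backed off and a brisker push clicked the carrier in. The station bars then lined up to within 0.5 mm, and still did in the last picture (0.2 mm).

**Peg:** the last reading showed the levers squeezed to 27 mm at 20 N, and the contact force was close to zero, so I take it that nothing was touching. The jaws gape about 28 mm at the lips. The ticket's edge is centred to about 1 mm and sits 8 to 12 mm above the mouth point, so about 13 to 17 mm inside the lip ends.

**Other things:** the bowl, jar, cup and brown peg look unmoved in the last top view.

**Checks that disagreed:**
- My measurements put the lever tops 4 to 5 mm higher than the text. That is why the depth of the edge in the mouth is given as a range.
- Two wrist views of the ticket's far end read 5 to 6 mm long, so I used the earlier view and the station bar for its middle.

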